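# Push out tube-block inserts and pack them

### The job

Most or all of the grey holders have an aluminium tube-block insert sunk flush in them. Get every insert out by setting its holder down over the push-out post so that the post pokes the insert up through the hole underneath, pull it out, and pack all the inserts together in the low cardboard carton, each standing upright on the carton's floor. Finish with every holder standing upright on the worktop clear of the post's base plate; never turn a holder over to tip its insert out, and do not push the timer, petri dish, marker or tape roll aside.

Things in the scene. Friction and masses are not known exactly. Their poses are not given: they have to be found in the camera images.
- holder_a_mid (a point): Centre (28 mm above its underside) of a loose grey plastic holder, a block 58 x 58 x 56 mm (x, y, z), about 0.3 kg. From above it has a rectangular recess 50 mm deep, 45.6 mm along its x by 23.6 mm along its y, made for the metal insert a (0.8 mm play on each side); the 6 mm floor has a square access hole 17 mm wide in its middle. z is up. At most one of the four holders is empty.
- insert_a_mid (a point): Centre (25 mm above its underside) of metal insert a, a loose aluminium tube block 44 x 22 x 50 mm (x, y, z), 124 g, with two small round wells in one row in its top. z is up. If present (3 or all 4 are), it starts in holder a, top flush with the holder's top, x along the holder's x; it cannot be gripped there.
- holder_b_mid (a point): Centre (28 mm above its underside) of a loose grey plastic holder, a block 58 x 58 x 56 mm (x, y, z), about 0.3 kg. From above it has a rectangular recess 50 mm deep, 45.6 mm along its x by 29.6 mm along its y, made for the metal insert b (0.8 mm play on each side); the 6 mm floor has a square access hole 17 mm wide in its middle. z is up. At most one of the four holders is empty.
- insert_b_mid (a point): Centre (25 mm above its underside) of metal insert b, a loose aluminium tube block 44 x 28 x 50 mm (x, y, z), 136 g, with two large round wells in one row in its top. z is up. If present (3 or all 4 are), it starts in holder b, top flush with the holder's top, x along the holder's x; it cannot be gripped there.
- holder_c_mid (a point): Centre (28 mm above its underside) of a loose grey plastic holder, a block 58 x 58 x 56 mm (x, y, z), about 0.3 kg. From above it has a rectangular recess 50 mm deep, 45.6 mm along its x by 34.6 mm along its y, made for the metal insert c (0.8 mm play on each side); the 6 mm floor has a square access hole 17 mm wide in its middle. z is up. At most one of the four holders is empty.
- insert_c_mid (a point): Centre (25 mm above its underside) of metal insert c, a loose aluminium tube block 44 x 33 x 50 mm (x, y, z), 146 g, with six round wells (3 x 2) in its top. z is up. If present (3 or all 4 are), it starts in holder c, top flush with the holder's top, x along the holder's x; it cannot be gripped there.
- holder_d_mid (a point): Centre (28 mm above its underside) of a loose grey plastic holder, a block 58 x 58 x 56 mm (x, y, z), about 0.3 kg. From above it has a rectangular recess 50 mm deep, 45.6 mm along its x by 39.6 mm along its y, made for the metal insert d (0.8 mm play on each side); the 6 mm floor has a square access hole 17 mm wide in its middle. z is up. At most one of the four holders is empty.
- insert_d_mid (a point): Centre (25 mm above its underside) of metal insert d, a loose aluminium tube block 44 x 38 x 50 mm (x, y, z), 156 g, with twelve small round wells (4 x 3) in its top. z is up. If present (3 or all 4 are), it starts in holder d, top flush with the holder's top, x along the holder's x; it cannot be gripped there.
- post_tip (a point): Tip of the upright push-out post: a steel pin, 11 mm diameter, on a dark steel plate 100 x 100 x 10 mm fixed to the worktop. The tip is 42 mm above the worktop, 32 mm above the plate. With a holder lowered onto the plate, the post through its access hole, its insert stands 26 mm out of the holder, resting on the post and guided by the recess; only weight is to be overcome.
- carton: Low open cardboard carton, outside 56 x 142 x 26 mm (x, y, z), walls and floor 3 mm (inside 50 x 136 mm, 23 mm deep); loose, 0.5 kg. Origin: centre of its underside; its length is along y. All four inserts fit side by side along its y, each with its 44 mm side (x) across the carton; they stand 27 mm above its rim.
- timer: A bystander: white bench timer 52 x 66 x 16 mm, loose on the worktop; not part of the job. Origin at its underside.
- dish: A bystander: petri dish, 60 mm across, 15 mm high, loose on the worktop; not part of the job. Origin at its underside.
- marker: A bystander: marker pen 132 mm long, 12 mm thick, loose on the worktop; not part of the job. Origin at its underside.
- tape_roll: A bystander: roll of yellow tape 62 mm across, 19 mm high, loose on the worktop; not part of the job. Origin at its underside.
There are look-alikes about, which are no part of the job. Leave any purple look-alike of the part that bears insert_a_mid alone.

How it is judged (in metres and radians):
On the way:
1. an insert has been pushed up out of its holder by the post (((z of insert_a_mid in the frame of holder_a_mid above 0.022 m and horizontal distance between holder_a_mid and post_tip below 0.006 m and horizontal distance between insert_a_mid and holder_a_mid below 0.006 m and height (world z) of holder_a_mid below 0.045 m) or (z of insert_b_mid in the frame of holder_b_mid above 0.022 m and horizontal distance between holder_b_mid and post_tip below 0.006 m and horizontal distance between insert_b_mid and holder_b_mid below 0.006 m and height (world z) of holder_b_mid below 0.045 m) or (z of insert_c_mid in the frame of holder_c_mid above 0.022 m and horizontal distance between holder_c_mid and post_tip below 0.006 m and horizontal distance between insert_c_mid and holder_c_mid below 0.006 m and height (world z) of holder_c_mid below 0.045 m) or (z of insert_d_mid in the frame of holder_d_mid above 0.022 m and horizontal distance between holder_d_mid and post_tip below 0.006 m and horizontal distance between insert_d_mid and holder_d_mid below 0.006 m and height (world z) of holder_d_mid below 0.045 m))), for 0.2 s.
At the end, for the whole second after the job is handed in: Every insert that was present stands in the carton, upright within 0.12 rad, its underside within 5 mm of the carton's floor; the carton stands level on the worktop; all four holders stand upright (within 0.1 rad) on the worktop itself, not on the base plate; everything is released (angle between each of holder_a_mid, holder_b_mid, holder_c_mid, holder_d_mid's own z axis and vertical below 0.1 rad and height (world z) of each of holder_a_mid, holder_b_mid, holder_c_mid, holder_d_mid below 0.033 m and z of each of insert_a_mid, insert_b_mid, insert_c_mid, insert_d_mid in the frame of carton below 0.033 m and angle between each of insert_a_mid, insert_b_mid, insert_c_mid, insert_d_mid's own z axis and vertical below 0.12 rad and x of insert_a_mid in the frame of carton between -0.025 and 0.025 m and y of insert_a_mid in the frame of carton between -0.06 and 0.06 m and x of insert_b_mid in the frame of carton between -0.025 and 0.025 m and y of insert_b_mid in the frame of carton between -0.06 and 0.06 m and x of insert_c_mid in the frame of carton between -0.025 and 0.025 m and y of insert_c_mid in the frame of carton between -0.06 and 0.06 m and x of insert_d_mid in the frame of carton between -0.025 and 0.025 m and y of insert_d_mid in the frame of carton between -0.06 and 0.06 m and angle between carton's own z axis and vertical below 0.08 rad and height (world z) of carton below 0.006 m); the robot touches nothing.
It fails at once if a holder is turned over (angle between any of holder_a_mid, holder_b_mid, holder_c_mid, holder_d_mid's own z axis and vertical above 1.9 rad).
It fails at once if a bystander (timer, dish, marker, tape roll) is pushed more than 4 cm from its place (distance of any of timer, dish, marker, tape_roll from where it was at the start of the episode above 0.04 m).
Of insert_a, insert_b, insert_c, insert_d only 3 to 4 are there at a start; the rules pass over those that are not, and their reading is None.
At some moment in a run one of holder_a, holder_b, holder_c, holder_d may be knocked a few centimetres aside while the robot is not near it.
It also fails if it takes over 210 s, if anything falls off the work surface, if the arm or the gripper's body presses on something with over 40 N, if the wrist force passes 120 N, or if a joint passes its speed limit or range.

### The arm

A 6-joint arm with a two-finger parallel gripper is mounted at the origin on a cart in front of the work surface, level with it; the furniture and walls round the work are solid. World frame = base frame: x ahead of the robot, y to its left, z up, the work surface at z = 0. Lengths are in mm, angles in rad, forces in N, time in s.
With the tool pointing down it reaches from about 275 to 725 mm from the base axis. Payload 15.9 kg.
Tool frame: the origin (TCP) lies at the very end of the fingers, on their centre line; the grasp point (between the pads) lies pinch_z behind it (pinch_z is the distance from the TCP to the grasp point, in mm); x points along the fingers, z is the direction in which the jaws open and shut, and the axes are right-handed (so a half turn about x gives the same grasp; the last joint's range is limited). The gripper opens to 85 mm and grips with 20 to 120 N. Pads are 22 mm wide; open, the fingers measure 114 mm over their backs; the gripper's body (76 mm by 85 mm) begins 54 mm behind the grasp point. The pads swing forward as they close: fully open they stand 13 mm farther back than shut.
Start: joints at [1.124, 0.213, -0.034, 1.323, 0, 1.571], TCP at [216.033, 450.905, 231.306] pointing down, gripper open.
Joint ranges: [-2.98, 2.98], [-0.74, 1.72], [-1.14, 1.35], [-2.1, 2.04], [-1.57, 1.44], [-3.14, 3.14]. Speed limits (rad/s): [1.89, 1.89, 2.39, 2.57, 3.14, 3.14].

### API

Orientations are given as a unit quaternion [w, x, y, z].
In Python, from station import * gives the robot as it stands.
- The arm moves only by the tool carry_out, never from a script. Its argument "rows" is a list of rows, each a list of 2 entries, a list of its own where there are three numbers: the shift along the tool's x, y, z in cm, then the turn about the tool's x in degrees. A call has 1 to 20 rows; each row is the pose to reach, as a shift and turn from the pose commanded when the call began, along the tool's axes at that moment; what a row does not reach only later rows make up. A row lasts 1/8 s, in which the tool goes at most 62.5 mm and 10.7 degrees, less where a joint would pass 70% of its speed; a pose out of reach is approached as far as the arm can. A call with a gripper value outside its range is refused whole. "fingers" is the finger opening in cm, from 0 to 8.54, set as the call begins (left out, the last holds). The fingers move at their own pace and stop on an object; the grip force is fixed at half the most. Time passes only in rows, so rows that repeat a pose let the fingers close. It gives the time, the measured TCP pose, the force and the opening at its end, in the units of the state.
- get_obs(): the state, without advancing time (a new reading comes with each control period).
- snapshot(name): name is "scene" or "side" or "wrist"; returns the picture (420x560x3 uint8, red, green, blue); there is no depth.
- calibration(name): a dict with "vfov" (degrees; the focal length in pixels is half the picture's height over the tangent of half this angle, whatever the lens; pixels are square), "cx", "cy" (the principal point, pixels), "dist_coeffs" ([k1, k2, p1, p2, k3] as OpenCV has them; the pictures are not rectified), "T" (4x4, takes a point from camera to world coordinates). Camera axes: x right, y down, z forward; pixel columns grow to the right and rows downward; lengths in mm; the calibration is good to about 2 mm. A picture is of the moment at which its call begins: read the wrist's pose just before it. calibration takes no time and is no camera call; for the wrist camera it gives the pose at the moment of the call.
- finish_job(): hands the job in, once; it reports no verdict.
Trained networks look in the newest picture that a camera, given by its name, has taken for a name from the list of things; names that differ only in an ending like _2 or _b are one class to them, and where a whole thing is asked for, a point or a joint stands for the part that bears it (a point fixed in the world has none). Each returns a list of dicts, best first, with "p" (0 to 1); they miss things now and then, are a little off and sometimes report something else, mostly with a low value. They report only what shows in the picture. A call takes as long as a camera call. They do not tell look-alikes from the thing itself.
- search_frame(thing, camera): "at" ([x, y, z] in mm, in world coordinates, good to about 4 mm: the middle of the surface that is visible of it).
- pinpoint(thing, camera): "at" ([x, y, z] in mm, in world coordinates, good to about 4 mm: a listed point, or the origin of a listed thing).
The state is a dict: "t": time; "joint_pos": joint angles; "dq": joint speeds; "tau": joint torques, N m; "tcp_pos": TCP position; "tool_rot": TCP orientation; "contact_force": force on the tool from outside, world axes, zero at the start; "ft_torque": the same for the moment, N m; "width": opening from 0.0 (shut) to 1.0 (fully open).
Only numpy, scipy, OpenCV 4.12 (cv2) and the standard library are available. Lean on these libraries where they do the work, as an engineer would, in place of code of your own. Each camera call takes 0.05 s, during which the arm holds its last target. There are 200 camera calls.

## Working session

There is one attempt and no reset: what is moved stays moved. The work goes in short steps, Python scripts to look and compute and a tool call to move; the robot and the scene stay as the last step left them, time stands still between calls to the robot, and variables do not carry over. Pictures are saved under pics/ and viewed, about 12 in all and at most 16, crops included, and the job is handed in when it is done.

Besides the shell and the picture viewer there is one more tool, called after "Request:" by a JSON object that holds its "api" and its "payload", one argument or row to a line. carry_out: Moves the arm, as the interface text tells. Its arguments: {"type":"object","properties":{"rows":{"type":"array","items":{"type":"array"}},"fingers":{"type":"number"}},"required":["rows"]}

```bash
ls; mkdir -p pics; cat > h.py <<'E'
from station import *
import numpy as np, cv2
def K(c):
    f=210/np.tan(np.radians(c["vfov"])/2)
    return np.array([[f,0,c["cx"]],[0,f,c["cy"]],[0,0,1.]])
def px2w(c,uv,z):
    uv=np.array(uv,float).reshape(-1,1,2)
    n=cv2.undistortPoints(uv,K(c),np.array(c["dist_coeffs"],float)).reshape(-1,2)
    T=np.array(c["T"]); d=np.c_[n,np.ones(len(n))]@T[:3,:3].T; o=T[:3,3]
    return o+d*((z-o[2])/d[:,2])[:,None]
def w2px(c,P):
    T=np.linalg.inv(np.array(c["T"])); r,_=cv2.Rodrigues(T[:3,:3])
    return cv2.projectPoints(np.array(P,float).reshape(-1,1,3),r,T[:3,3],K(c),np.array(c["dist_coeffs"],float))[0].reshape(-1,2)
def save(im,n,s=1.0):
    cv2.imwrite("pics/"+n,cv2.resize(im[...,::-1],None,fx=s,fy=s,interpolation=cv2.INTER_CUBIC))
E
cat > a.py <<'E'
from h import *
o=get_obs(); print({k:np.round(v,3).tolist() for k,v in o.items()})
for cam in ["scene","side","wrist"]:
    im=snapshot(cam); c=calibration(cam); save(im,cam+"0.png",1.4 if cam!="wrist" else 1)
    print(cam,c["vfov"],np.round(np.array(c["T"])[:3,3]),np.round(np.array(c["T"])[:3,2],2))
    if cam=="wrist": continue
    for t in ["holder_a_mid","insert_a_mid","insert_b_mid","insert_c_mid","insert_d_mid","post_tip","carton","timer","dish","marker","tape_roll"]:
        print(t,[(np.round(d["at"]).tolist(),round(d["p"],2)) for d in pinpoint(t,cam)])
E
python3 a.py
```

```text
pics
{'t': 0.0, 'joint_pos': [1.124, 0.213, -0.035, 1.323, 0.0, 1.571], 'dq': [0.001, 0.0, -0.001, 0.001, 0.001, 0.001], 'tau': [-0.004, -68.616, 48.712, 0.018, -0.0, -0.0], 'tcp_pos': [215.913, 450.643, 230.84], 'tool_rot': [0.598, -0.377, 0.599, 0.377], 'contact_force': [-0.495, -0.691, -0.602], 'ft_torque': [-0.031, -0.055, 0.002], 'width': 0.997}
scene 48.526677536079454 [ -14. -651.  895.] [ 0.45  0.55 -0.71]
holder_a_mid [([600.0, 345.0, 32.0], 0.68)]
insert_a_mid [([355.0, 237.0, 24.0], 0.63), ([603.0, 345.0, 31.0], 0.58)]
insert_b_mid [([615.0, 201.0, 27.0], 0.46)]
insert_c_mid [([464.0, 227.0, 29.0], 0.66)]
insert_d_mid [([461.0, 362.0, 32.0], 0.51), ([614.0, 199.0, 29.0], 0.5)]
post_tip [([456.0, -378.0, 2.0], 0.66), ([515.0, 32.0, 42.0], 0.58)]
carton [([498.0, -147.0, 2.0], 0.91)]
timer [([380.0, 120.0, 1.0], 0.57)]
dish [([658.0, -99.0, -0.0], 0.83)]
marker [([403.0, -278.0, 0.0], 0.86)]
tape_roll [([460.0, -378.0, -1.0], 0.68)]
side 54.94394321739791 [123. 698. 586.] [ 0.41 -0.74 -0.53]
holder_a_mid [([598.0, 346.0, 27.0], 0.71)]
insert_a_mid [([603.0, 345.0, 29.0], 0.64), ([519.0, 35.0, 42.0], 0.64), ([358.0, 240.0, 28.0], 0.44)]
insert_b_mid []
insert_c_mid [([463.0, 222.0, 35.0], 0.57)]
insert_d_mid [([458.0, 362.0, 28.0], 0.93)]
post_tip [([522.0, 32.0, 40.0], 0.94)]
carton []
timer [([463.0, 220.0, 33.0], 0.64)]
dish [([656.0, -99.0, -3.0], 0.56)]
marker []
tape_roll [([604.0, 345.0, 29.0], 0.18)]
wrist 70.8361678777855 [153. 481. 375.] [ 0.25 -0.12 -0.96]
```

View pics/scene0.png

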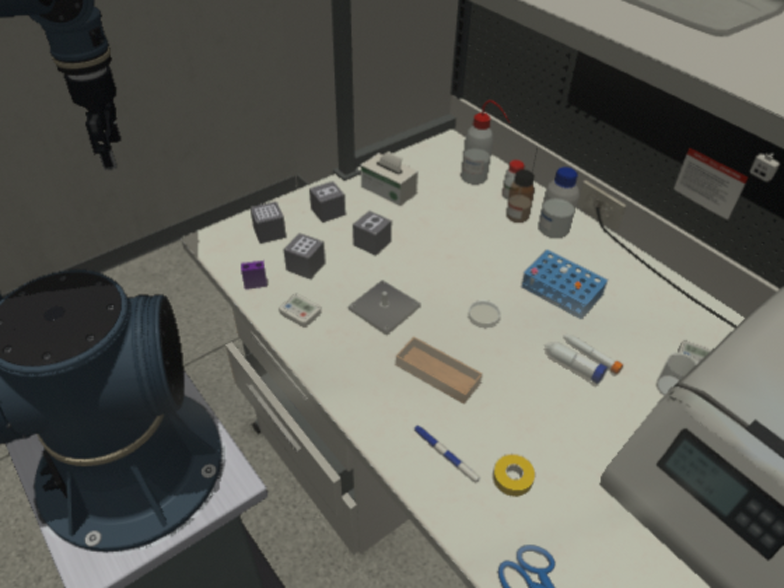

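View pics/side0.png

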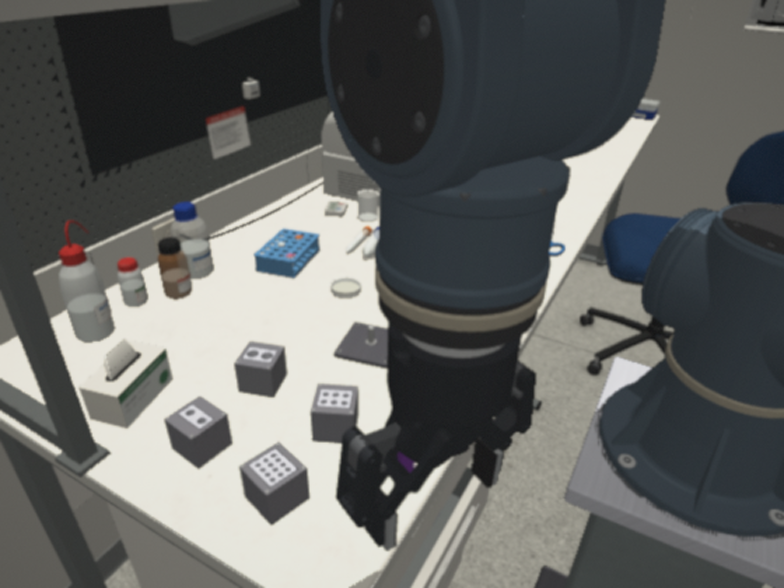

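All four holders show their inserts: a (2 small wells), b (2 large), c (6) and d (12). In the 1.4x scene picture the purple decoy is at about (254,273), the post at (384,300) and the carton at (438,369). The next step is a wrist view over the holders.

```bash
cat >> h.py <<'E'
from scipy.spatial.transform import Rotation as Ro
import json
def Rtool():
    q=get_obs()["tool_rot"]; return Ro.from_quat([q[1],q[2],q[3],q[0]]).as_matrix()
def jaw(): R=Rtool(); return np.degrees(np.arctan2(R[1,2],R[0,2]))
def plan(wps,flip=0):
    """wps: (x,y,z,yawdeg or None,nrows); prints rows in tool axes"""
    o=get_obs(); p=np.array(o["tcp_pos"]); R=Rtool(); j0=jaw(); yaw=0.; out=[]
    print("tcp",np.round(p,1),"jaw",round(j0,1),"j6",round(o["joint_pos"][5],2),"tilt x",np.round(R[:,0],3))
    for x,y,z,a,n in wps:
        s=R.T@(np.array([x,y,z])-p)/10
        if a is not None:
            d=(a-j0+90)%180-90+flip; yaw=-d   # tool x is down
        out+= [[[round(float(v),2)+0 for v in s],round(float(yaw),1)]]*n
    print(len(out),json.dumps(out).replace(" ",""))
E
python3 - <<'E'
from h import *
print(np.round(Rtool(),3)); import station; print([k for k in dir(station) if 'pinch' in k.lower()], getattr(station,'pinch_z',None))
c=calibration("wrist"); print(np.round(Rtool().T@(np.array(c["T"])[:3,3]-get_obs()["tcp_pos"]),1))
plan([(530,280,190,90,12)])
E
```

```text
[[ 0.    -0.902  0.432]
 [ 0.     0.432  0.902]
 [-1.    -0.     0.   ]]
['pinch_z'] 18.700000000000003
[-143.7   70.1   -0.6]
tcp [216.  450.9 231.3] jaw 64.4 j6 1.57 tilt x [ 0.  0. -1.]
12 [[[4.13,-35.7,-1.85],-25.6],[[4.13,-35.7,-1.85],-25.6],[[4.13,-35.7,-1.85],-25.6],[[4.13,-35.7,-1.85],-25.6],[[4.13,-35.7,-1.85],-25.6],[[4.13,-35.7,-1.85],-25.6],[[4.13,-35.7,-1.85],-25.6],[[4.13,-35.7,-1.85],-25.6],[[4.13,-35.7,-1.85],-25.6],[[4.13,-35.7,-1.85],-25.6],[[4.13,-35.7,-1.85],-25.6],[[4.13,-35.7,-1.85],-25.6]]
```

Request:
{"api": "carry_out", "payload": {
  "rows": [
    [[4.1,-35.7,-1.9],-25.6],
    [[4.1,-35.7,-1.9],-25.6],
    [[4.1,-35.7,-1.9],-25.6],
    [[4.1,-35.7,-1.9],-25.6],
    [[4.1,-35.7,-1.9],-25.6],
    [[4.1,-35.7,-1.9],-25.6],
    [[4.1,-35.7,-1.9],-25.6],
    [[4.1,-35.7,-1.9],-25.6],
    [[4.1,-35.7,-1.9],-25.6],
    [[4.1,-35.7,-1.9],-25.6]
  ]
}}

```text
t: 2.5
tcp_pos: [529.1, 280.3, 190.7]
tool_rot: [-0.5, 0.5, -0.499, -0.5]
contact_force: [0.1, 1.0, -0.2]
width: 0.999
```

```bash
python3 - <<'E'
from h import *
o=get_obs(); im=snapshot("wrist"); c=calibration("wrist"); np.save("w1.npy",im); json.dump({k:np.array(v).tolist() for k,v in c.items()},open("w1.json","w"))
print(np.round(o["tcp_pos"],1),round(jaw(),1),o["joint_pos"])
save(im,"w1.png",1.4)
print(c["dist_coeffs"],np.round(np.array(c["T"]),3).tolist())
E
```

```text
[529.1 280.3 190.7] 90.1 [4.87151728e-01 4.28447871e-01 1.61965570e-01 1.30382050e+00
 3.68357140e-05 4.85694492e-01]
[-0.06586453  0.          0.          0.          0.        ] [[-0.002, 0.96, 0.279, 458.787], [1.0, 0.001, 0.001, 279.362], [0.001, 0.279, -0.96, 334.401], [0.0, 0.0, 0.0, 1.0]]
```

View pics/w1.png

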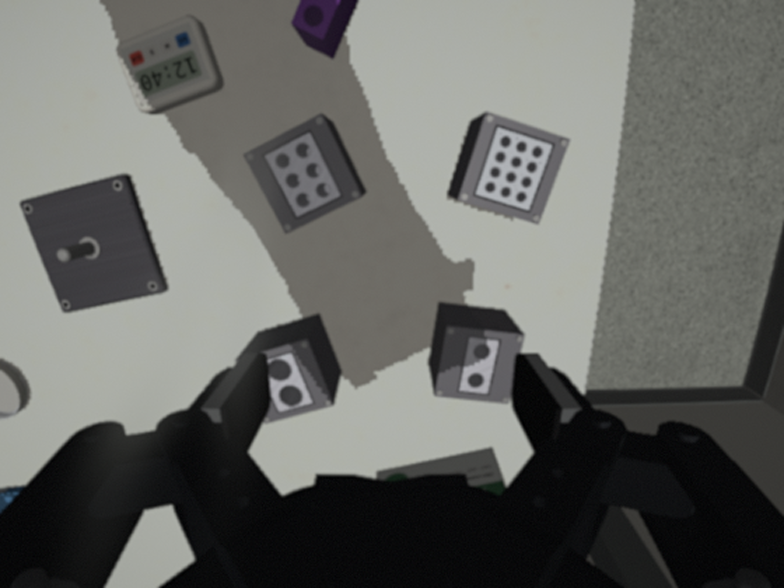

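All four holders are in view. In the 1.4x picture c is at about (305,173), d at (516,167), a at (479,364) and b at (293,380); b is partly hidden by a finger. The post plate is at (95,243). Next I fit the insert outlines.

```bash
cat >> h.py <<'E'
from scipy.optimize import minimize
W=dict(a=22,b=28,c=33,d=38)
def rectpts(x,y,th,lx,ly,z,off,n=25):
    hx,hy=lx/2+off,ly/2+off; t=np.linspace(-.92,.92,n); o=np.ones(n)
    q=np.r_[np.c_[t*hx,o*hy],np.c_[t*hx,-o*hy],np.c_[o*hx,t*hy],np.c_[-o*hx,t*hy]]
    cs,sn=np.cos(th),np.sin(th)
    return np.c_[x+cs*q[:,0]-sn*q[:,1],y+sn*q[:,0]+cs*q[:,1],np.full(len(q),z)]
def fit(im,c,x,y,lx,ly,z,yaws=range(0,180,15),off=1.3,r=8,cap=40):
    g=cv2.GaussianBlur(cv2.cvtColor(im,cv2.COLOR_RGB2GRAY).astype(np.float32),(0,0),.7)
    def samp(P):
        u=w2px(c,P).astype(np.float32); return cv2.remap(g,u[:,:1],u[:,1:],cv2.INTER_LINEAR)[:,0]
    def cost(v):
        d=samp(rectpts(v[0],v[1],np.radians(v[2]),lx,ly,z,-off))-samp(rectpts(v[0],v[1],np.radians(v[2]),lx,ly,z,off))
        return -np.clip(d,-cap,cap).mean()
    best=[]
    for a in yaws:
        for dx in (-r,0,r):
            for dy in (-r,0,r): best.append((cost((x+dx,y+dy,a)),x+dx,y+dy,a))
    best=sorted(best)[:6]
    R=[minimize(cost,b[1:],method="Nelder-Mead",options=dict(initial_simplex=np.array(b[1:])+np.array([[0,0,0],[4,0,0],[0,4,0],[0,0,6]]),xatol=.05,fatol=.01)) for b in best]
    m=min(R,key=lambda r:r.fun); return np.round(m.x,2),round(-m.fun,1)
E
python3 - <<'E'
from h import *
im=np.load("w1.npy"); c=json.load(open("w1.json"))
px=dict(a=(479,364),b=(293,380),c=(305,173),d=(516,167))
for k,u in px.items():
    p=px2w(c,np.array(u)/1.4,56)[0]
    print(k,np.round(p),fit(im,c,p[0],p[1],44,W[k],56))
print("post tip",np.round(px2w(c,np.array((64,255))/1.4,42),1))
q=px2w(c,np.array([(22,203),(128,176),(166,290),(66,311)])/1.4,10); print("plate",np.round(q,1),q.mean(0))
E
```

```text
a [600. 346.  56.] (array([601.7 , 345.47, 172.63]), np.float64(37.1))
b [614. 206.  56.] (array([622.87, 209.07, 106.91]), np.float64(25.8))
c [463. 224.  56.] (array([464.28, 222.01,  25.25]), np.float64(39.0))
d [459. 362.  56.] (array([460.37, 360.42, 162.48]), np.float64(40.0))
post tip [[520.   33.7  42. ]]
plate [[482.8 -22.3  10. ]
 [463.9  74.4  10. ]
 [557.   92.3  10. ]
 [576.4  -2.6  10. ]] [520.03509721  35.46844186  10.        ]
```

```bash
python3 - <<'E'
from h import *
plan([(464.3,222,100,25.2,1),(464.3,222,20,25.2,1)])
E
```

```text
tcp [529.2 280.2 190.7] jaw 90.1 j6 0.49 tilt x [ 0.  0. -1.]
2 [[[9.07,6.5,-5.81],64.9],[[17.07,6.51,-5.82],64.9]]
```

Request:
{"api": "carry_out", "payload": {
  "rows": [
    [[9,6.5,-5.8],64.9],
    [[9,6.5,-5.8],64.9],
    [[9,6.5,-5.8],64.9],
    [[9,6.5,-5.8],64.9],
    [[9,6.5,-5.8],64.9],
    [[9,6.5,-5.8],64.9],
    [[9,6.5,-5.8],64.9],
    [[9,6.5,-5.8],64.9],
    [[13,6.5,-5.8],64.9],
    [[17,6.5,-5.8],64.9],
    [[17,6.5,-5.8],64.9],
    [[17,6.5,-5.8],64.9]
  ]
}}

```text
t: 4.05
tcp_pos: [465.4, 221.8, 21.7]
tool_rot: [0.69, -0.154, 0.69, 0.154]
contact_force: [0.1, 0.1, 0.7]
width: 0.999
```

Request:
{"api": "carry_out", "payload": {
  "rows": [
    [[0,0,0],0],
    [[0,0,0],0],
    [[0,0,0],0],
    [[0,0,0],0],
    [[0,0,0],0],
    [[0,0,0],0],
    [[-1,0,0],0],
    [[-4,0,0],0],
    [[-8,0,0],0],
    [[-8,0,0],0],
    [[-8,0,0],0]
  ],
  "fingers": 5
}}

```text
t: 5.42
tcp_pos: [464.5, 221.4, 99.9]
tool_rot: [0.69, -0.154, 0.69, 0.154]
contact_force: [-0.2, -0.4, -5.7]
width: 0.667
```

```bash
python3 - <<'E'
from h import *
o=get_obs(); im=snapshot("wrist"); c=calibration("wrist"); save(im,"w2.png"); R=Rtool(); t=np.array(o["tcp_pos"])
print(np.round(t,1),jaw(),o["width"],o["contact_force"])
for h in (32,36,40):
  z=t[2]+h; p=px2w(c,[[280,210]],z)[0]
  v,s=fit(im,c,t[0],t[1],44,33,z,yaws=[25],cap=60); d=R.T@(np.array([v[0],v[1],z])-t); print(h,v,s,np.round(d,2))
E
```

```text
[464.5 221.4  99.9] 25.10502767003907 0.6671255335190459 [-0.19620565 -0.39243207 -5.70970486]
32 [465.33 220.4   24.92] 57.0 [-32.    -1.24   0.32]
36 [463.82 222.64  25.06] 58.4 [-36.     1.43  -0.1 ]
40 [463.16 224.89  24.56] 42.9 [-40.     3.75   0.25]
```

View pics/w2.png

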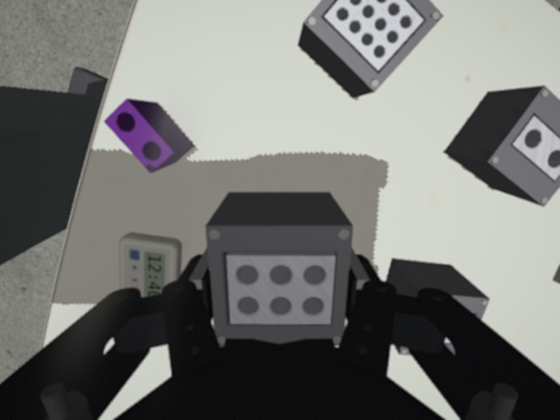

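Holder c with insert c is gripped; it is centred on the jaw axis and sits 1.4 mm along tool +y. Next I carry it past the post so the camera can see the post.

```bash
python3 - <<'E'
from h import *
plan([(463,223,150,None,1),(557,-48,130,None,1)])
E
```

```text
tcp [464.1 221.2  99.4] jaw 25.1 j6 1.58 tilt x [-0.001 -0.001 -1.   ]
2 [[[-5.06,0.21,-0.03],0.0],[[-3.06,-28.32,-3.02],0.0]]
```

Request:
{"api": "carry_out", "payload": {
  "rows": [
    [[-3,0,0],0],
    [[-4,-5,-0.5],0],
    [[-3,-28.3,-3],0],
    [[-3,-28.3,-3],0],
    [[-3,-28.3,-3],0],
    [[-3,-28.3,-3],0],
    [[-3,-28.3,-3],0],
    [[-3,-28.3,-3],0],
    [[-3,-28.3,-3],0],
    [[-3,-28.3,-3],0]
  ]
}}

```text
t: 6.72
tcp_pos: [557.5, -46.6, 130.3]
tool_rot: [0.69, -0.154, 0.69, 0.154]
contact_force: [-0.6, -0.2, -5.4]
width: 0.668
```

```bash
python3 - <<'E'
from h import *
o=get_obs(); im=snapshot("wrist"); c=calibration("wrist"); np.save("w3.npy",im); json.dump({k:np.array(v).tolist() for k,v in c.items()},open("w3.json","w"))
R=Rtool(); t=np.array(o["tcp_pos"]); print(t,jaw())
z=t[2]+36.1; v,s=fit(im,c,t[0],t[1],44,33,z,yaws=[25],cap=60); d=R.T@(np.array([v[0],v[1],z])-t); print(v,s,np.round(d,2))
u=w2px(c,[[520,34,42]])[0]; print(u)
x0,y0=(u-[70,52]).astype(int).clip(0); save(im[y0:y0+105,x0:x0+140],"w3.png",5.6); print(x0,y0)
E
```

```text
[557.4661727  -46.6198272  130.28172408] 25.167892443865455
[557.51 -46.15  25.23] 58.5 [-36.1    0.41   0.24]
[279.22644535  92.68037146]
209 40
```

View pics/w3.png

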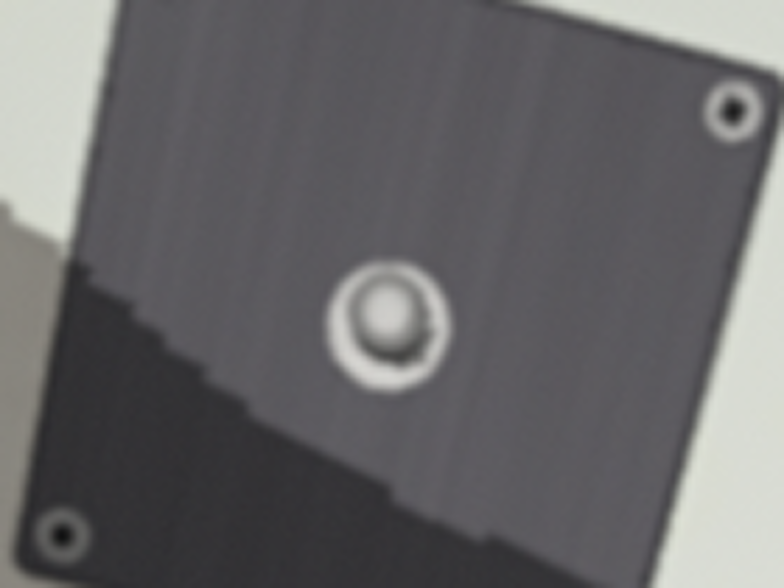

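```bash
python3 - <<'E'
from h import *
for i in range(3):
    o=get_obs(); im=snapshot("wrist"); c=calibration("wrist"); R=Rtool(); t=np.array(o["tcp_pos"])
    z=t[2]+36.1; v,s=fit(im,c,t[0],t[1],44,33,z,yaws=[25],cap=60); d=R.T@(np.array([v[0],v[1],z])-t)
    vh,sh=fit(im,c,t[0],t[1],58,58,z,yaws=[25],cap=60,off=1.3)
    print(np.round(t,2),np.round(np.array(c["T"])[:3,3],2),v,s,np.round(d,2))
tip=px2w(c,[[278.05,95.3]],42)[0]; fl=px2w(c,[[278.05,97.6]],11)[0]
for n,p in (("tip",tip),("fl",fl)): print(n,np.round(p,2),np.round(R.T@(p-t),2))
plan([(tip[0],tip[1],95,None,1)])
E
```

```text
[557.58 -46.74 130.35] [527.76  16.25 274.12] [557.46 -46.29  25.2 ] 58.5 [-36.1    0.45   0.09]
[557.61 -46.89 130.39] [527.8   16.12 274.13] [557.48 -46.4   25.19] 58.5 [-36.1    0.49   0.1 ]
[557.64 -47.02 130.41] [527.83  16.   274.12] [557.53 -46.49  25.16] 58.4 [-36.1    0.52   0.13]
tip [520.16  31.56  42.  ] [88.41 87.07 -0.58]
fl [519.92  31.95  11.  ] [119.41  87.52  -0.63]
tcp [557.7 -47.1 130.4] jaw 25.1 j6 1.05 tilt x [ 0. -0. -1.]
1 [[[3.54,8.72,-0.05],0.0]]
```

Request:
{"api": "carry_out", "payload": {
  "rows": [
    [[2,8.67,-0.07],0],
    [[5,8.67,-0.07],0],
    [[5.5,8.67,-0.07],0],
    [[5.5,8.67,-0.07],0],
    [[5.5,8.67,-0.07],0],
    [[5.5,8.67,-0.07],0],
    [[6,8.67,-0.07],0],
    [[6.4,8.67,-0.07],0],
    [[6.7,8.67,-0.07],0],
    [[7,8.67,-0.07],0],
    [[7.2,8.67,-0.07],0],
    [[7.3,8.67,-0.07],0],
    [[7.3,8.67,-0.07],0]
  ]
}}

```text
t: 8.55
tcp_pos: [520.3, 30.8, 57.4]
tool_rot: [0.69, -0.154, 0.69, 0.154]
contact_force: [-0.0, 0.2, -2.6]
width: 0.67
```

Request:
{"api": "carry_out", "payload": {
  "rows": [
    [[0.3,0,0],0],
    [[0.6,0,0],0],
    [[0.9,0,0],0],
    [[1.2,0,0],0],
    [[1.5,0,0],0],
    [[1.8,0,0],0],
    [[2.1,0,0],0],
    [[2.4,0,0],0],
    [[2.6,0,0],0],
    [[2.7,0,0],0],
    [[2.7,0,0],0],
    [[2.7,0,0],0],
    [[2.7,0,0],0]
  ]
}}

```text
t: 10.18
tcp_pos: [520.3, 30.7, 31.8]
tool_rot: [0.691, -0.154, 0.69, 0.154]
contact_force: [-13.7, -1.2, 30.9]
width: 0.667
```

```bash
python3 - <<'E'
from h import *
o=get_obs(); im=snapshot("wrist"); c=calibration("wrist"); save(im,"w4.png")
R=Rtool(); t=np.array(o["tcp_pos"]); print(np.round(t,2),o["contact_force"])
v,s=fit(im,c,t[0],t[1],44,33,92,yaws=[25],cap=60); print(v,s,np.round(R.T@(np.array([v[0],v[1],92])-t),2))
E
```

```text
[520.25  30.68  31.77] [-13.66471174  -1.22365747  30.85458442]
[514.11  42.18  24.39] 39.3 [-60.23  13.    -0.64]
```

View pics/w4.png

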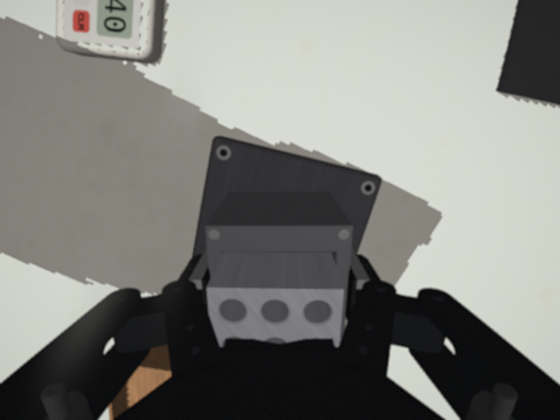

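Insert c is up out of its holder and the holder rests on the plate. I open, rise and grip the insert.

Request:
{"api": "carry_out", "payload": {
  "rows": [
    [[0,0,0],0],
    [[0,0,0],0],
    [[0,0,0],0],
    [[0,0,0],0],
    [[-1,0,0],0],
    [[-3.45,0,0],0],
    [[-3.45,0,0],0],
    [[-3.45,0,0],0],
    [[-3.45,0,0],0]
  ],
  "fingers": 8.5
}}

```text
t: 11.35
tcp_pos: [519.8, 30.7, 64.3]
tool_rot: [0.69, -0.154, 0.691, 0.154]
contact_force: [0.3, -0.4, 0.1]
width: 0.997
```

```bash
python3 - <<'E'
from h import *
o=get_obs(); im=snapshot("wrist"); c=calibration("wrist"); save(im,"w5.png")
R=Rtool(); t=np.array(o["tcp_pos"]); print(np.round(t,2),o["contact_force"],o["width"])
for z,w in ((92,33),):
  v,s=fit(im,c,t[0],t[1],44,w,z,yaws=[25],cap=60); print(v,s,np.round(R.T@(np.array([v[0],v[1],z])-t),2))
print([(np.round(d["at"]).tolist(),round(d["p"],2)) for d in pinpoint("insert_c_mid","wrist")],[(np.round(d["at"]).tolist(),round(d["p"],2)) for d in pinpoint("holder_c_mid","wrist")])
E
```

```text
[519.84  30.69  64.33] [ 0.28291821 -0.36858395  0.06656839] 0.996742180637908
[514.63  42.94  23.55] 20.1 [-27.67  13.31   0.45]
[([521.0, 32.0, 67.0], 0.75)] []
```

View pics/w5.png

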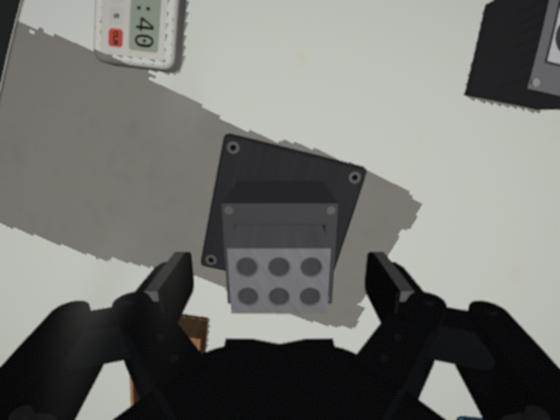

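Insert c stands about 26 mm proud, and the holder looks seated on the plate. Next come gripping and lifting, and I also measure the carton roughly from the scene picture.

Request:
{"api": "carry_out", "payload": {
  "rows": [
    [[0,0,0],0],
    [[0,0,0],0],
    [[0,0,0],0],
    [[0,0,0],0],
    [[0,0,0],0],
    [[0,0,0],0],
    [[0,0,0],0],
    [[-0.5,0,0],0],
    [[-1.5,0,0],0],
    [[-3,0,0],0],
    [[-5,0,0],0],
    [[-8,0,0],0],
    [[-8,0,0],0],
    [[-8,0,0],0]
  ],
  "fingers": 3.5
}}

```text
t: 13.25
tcp_pos: [520.2, 30.8, 144.8]
tool_rot: [0.69, -0.154, 0.69, 0.154]
contact_force: [-0.0, 0.1, -2.1]
width: 0.506
```

```bash
python3 - <<'E'
from h import *
o=get_obs(); print(np.round(o["tcp_pos"],1),o["width"],o["contact_force"][2])
im=snapshot("scene"); c=calibration("scene")
q=px2w(c,np.array([(397,347),(413,341),(481,378),(461,398)])/1.4,26)[:,:2]; print(np.round(q,1))
print(np.linalg.norm(q-np.roll(q,-1,0),axis=1),q.mean(0),np.degrees(np.arctan2(*(q[2]-q[1])[::-1])))
E
```

```text
[520.2  30.8 144.8] 0.5060579623158381 -2.123992388076784
[[ 465.4  -77.3]
 [ 496.6  -83.5]
 [ 535.6 -217. ]
 [ 480.8 -227.2]]
[ 31.83195871 139.09185244  55.77866285 150.66018189] [ 494.58885243 -151.25598326] -73.69871044269301
```

```bash
python3 - <<'E'
from h import *
plan([(512,-230,170,11,1)])
E
```

```text
tcp [519.9  30.7 144.4] jaw 25.1 j6 1.19 tilt x [-0.001  0.    -1.   ]
1 [[[-2.56,-23.28,-11.78],14.1]]
```

Request:
{"api": "carry_out", "payload": {
  "rows": [
    [[-2.6,-23.3,-11.8],14.1],
    [[-2.6,-23.3,-11.8],14.1],
    [[-2.6,-23.3,-11.8],14.1],
    [[-2.6,-23.3,-11.8],14.1],
    [[-2.6,-23.3,-11.8],14.1],
    [[-2.6,-23.3,-11.8],14.1],
    [[-2.6,-23.3,-11.8],14.1],
    [[-2.6,-23.3,-11.8],14.1],
    [[-2.6,-23.3,-11.8],14.1],
    [[-2.6,-23.3,-11.8],14.1],
    [[-2.6,-23.3,-11.8],14.1],
    [[-2.6,-23.3,-11.8],14.1]
  ]
}}

```text
t: 14.8
tcp_pos: [512.3, -230.3, 170.8]
tool_rot: [0.704, -0.068, 0.704, 0.068]
contact_force: [1.1, 0.5, -1.0]
width: 0.504
```

```bash
python3 - <<'E'
from h import *
o=get_obs(); im=snapshot("wrist"); c=calibration("wrist"); save(im,"w6.png",1.4); np.save("w6.npy",im); json.dump({k:np.array(v).tolist() for k,v in c.items()},open("w6.json","w"))
R=Rtool(); t=np.array(o["tcp_pos"]); print(np.round(t,2),jaw(),o["dq"])
v,s=fit(im,c,t[0],t[1],44,33,t[2]+27.7,yaws=[11],cap=60); print(v,s,np.round(R.T@(np.array([v[0],v[1],0])-t),2))
E
```

```text
[ 512.26 -230.33  170.82] 10.997511416205434 [-0.00060324  0.00015497 -0.00016841  0.00130605 -0.00157502  0.00048173]
[ 516.   -244.47   16.04] 38.3 [170.82 -14.59   0.98]
```

View pics/w6.png

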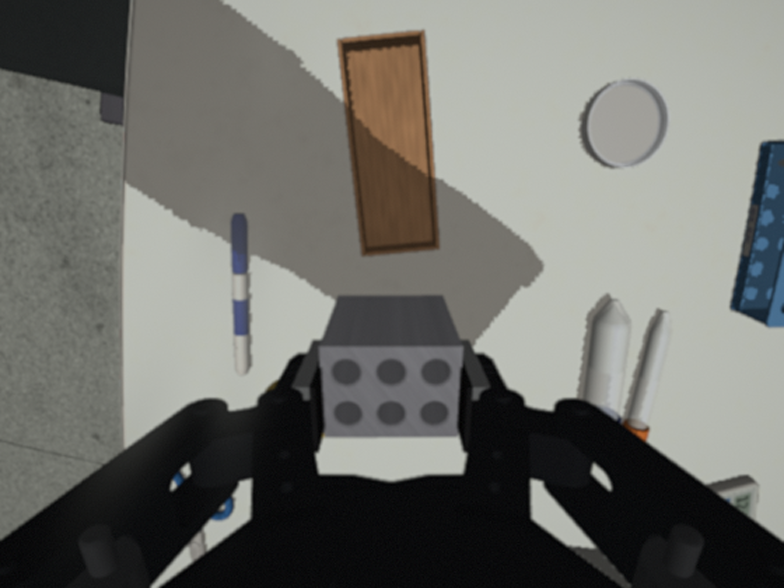

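The carton's outer rim corners are at about (338,40), (424,30), (439,248) and (362,255), and the insert's top quad is centred at about (392,390) (1.4x picture). Next I fit both.

```bash
python3 - <<'E'
from h import *
im=np.load("w6.npy"); c=json.load(open("w6.json")); R=Rtool(); t=np.array(get_obs()["tcp_pos"])
q=px2w(c,np.array([(338,40),(424,30),(439,248),(362,255)])/1.4-.3,26)[:,:2]
print(np.linalg.norm(q-np.roll(q,-1,0),axis=1),q.mean(0))
e=[q[2]-q[1],q[3]-q[0]]; print([np.degrees(np.arctan2(*v[::-1])) for v in e], [np.degrees(np.arctan2(*v[::-1])) for v in (q[1]-q[0],q[2]-q[3])])
for off in (1,1.5): print(fit(255-im,c,*q.mean(0),56,142,26,yaws=range(5,26,3),off=off,cap=25))
sat=cv2.cvtColor(im,cv2.COLOR_RGB2HSV)[...,1]; sat3=np.dstack([sat]*3)
for off in (1,1.5): print("sat",fit(sat3,c,*q.mean(0),56,142,26,yaws=range(5,26,3),off=off,cap=40))
for h in (25,27.7,30):
  z=t[2]+h; p=px2w(c,np.array([(321,344),(461,341),(465,436),(324,437)])/1.4-.3,z)
  print(h,np.linalg.norm(p-np.roll(p,-1,0),axis=1).round(1),np.round(R.T@(p.mean(0)-t),2))
E
```

```text
[ 54.71695716 140.6772228   54.88119756 139.92382884] [ 497.13129231 -149.81951531]
[np.float64(-73.59185358710401), np.float64(-73.66069685281309)] [np.float64(17.09796672130797), np.float64(16.309239535618577)]
(array([ 497.71, -150.09,   16.16]), np.float64(25.0))
(array([ 497.13, -149.82,   17.  ]), np.float64(25.0))
sat (array([ 497.13, -149.82,   17.  ]), np.float64(40.0))
sat (array([ 497.13, -149.82,   17.  ]), np.float64(40.0))
25 [43.7 35.1 47.7 34.3] [-25.    -0.09   0.79]
27.7 [42.7 34.3 46.6 33.5] [-27.7    1.5    0.77]
30 [41.9 33.6 45.7 32.8] [-30.     2.85   0.76]
```

```bash
cat >> h.py <<'E'
def pnp(im,c,uv,lx,ly,sub=True):
    """uv: corners image TL,TR,BR,BL of top face (original px); returns tool-frame centre, normal"""
    uv=np.array(uv,np.float32).reshape(-1,1,2)
    g=cv2.cvtColor(im,cv2.COLOR_RGB2GRAY)
    if sub: uv=cv2.cornerSubPix(g,uv.copy(),(3,3),(-1,-1),(3,30,.01))
    P=np.array([[-lx,ly,0],[lx,ly,0],[lx,-ly,0],[-lx,-ly,0]],np.float32)/2
    n,rv,tv,er=cv2.solvePnPGeneric(P,uv,K(c),np.array(c["dist_coeffs"],float),flags=cv2.SOLVEPNP_IPPE)
    T=np.array(c["T"]); R=Rtool(); t=np.array(get_obs()["tcp_pos"])
    for r,p,e in zip(rv,tv,er):
        M=T[:3,:3]@cv2.Rodrigues(r)[0]; print("rel",np.round(R.T@(T[:3,:3]@p[:,0]+T[:3,3]-t),1),"normal(tool)",np.round(R.T@M[:,2],3),"xaxis(tool)",np.round(R.T@M[:,0],3),"err",np.round(e,2))
    return uv.reshape(-1,2)
E
python3 - <<'E'
from h import *
im=np.load("w6.npy"); c=json.load(open("w6.json"))
uv=np.array([(321,344),(461,341),(465,436),(324,437)])/1.4-.3
pnp(im,c,uv,44,33,False); print(pnp(im,c,uv,44,33).round(1).tolist(),uv.round(1).tolist())
q0=[497.1,-149.8]
sat=cv2.cvtColor(im,cv2.COLOR_RGB2HSV)[...,1]; sat3=np.dstack([sat]*3)
print("sat",fit(sat3,c,*q0,56,142,26,yaws=range(10,24,2),off=1.5,cap=255),fit(sat3,c,*q0,56,142,26,yaws=range(10,24,2),off=.8,cap=255))
save(im[225:325,205:355],"w6c.png",5)
E
```

```text
rel [-29.5   2.6   0.6] normal(tool) [-0.999  0.015 -0.033] xaxis(tool) [-0.033  0.035  0.999] err [1.45]
rel [-28.9   4.2   0.9] normal(tool) [-0.506  0.862  0.027] xaxis(tool) [ 0.04  -0.008  0.999] err [2.91]
rel [-30.7   3.6   0.4] normal(tool) [-0.997  0.069 -0.028] xaxis(tool) [-0.026  0.027  0.999] err [1.66]
rel [-29.8   5.    0.5] normal(tool) [-0.557  0.83   0.017] xaxis(tool) [ 0.026 -0.003  1.   ] err [2.42]
[[228.6999969482422, 242.39999389648438], [328.79998779296875, 242.5], [331.79998779296875, 311.1000061035156], [229.1999969482422, 313.3999938964844]] [[229.0, 245.4], [329.0, 243.3], [331.8, 311.1], [231.1, 311.8]]
sat (array([ 497.03, -150.07,   16.45]), np.float64(87.7)) (array([ 497.04, -150.16,   16.48]), np.float64(55.2))
```

View pics/w6c.png

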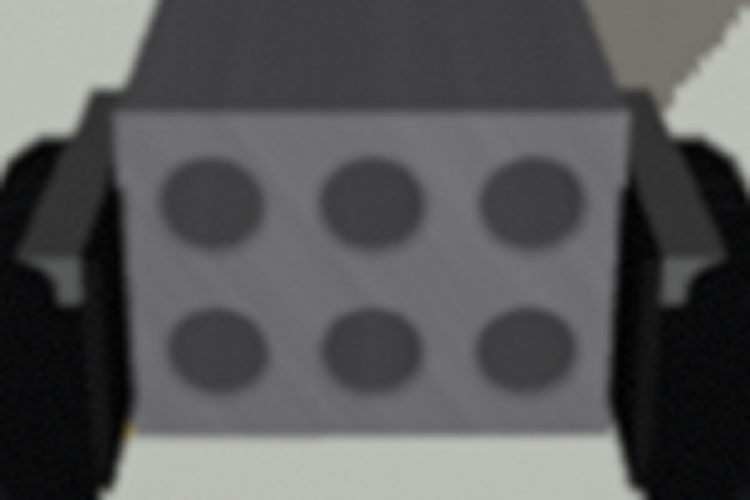

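```bash
cat >> h.py <<'E'
C0=np.array([497.05,-150.1]); CY=16.5
def slot(s): a=np.radians(CY); return C0+s*np.array([-np.sin(a),np.cos(a)])
SL=dict(a=-54,b=-26,c=7.5,d=46)
E
python3 - <<'E'
from h import *
im=np.load("w6.npy"); c=json.load(open("w6.json"))
uv=np.array([(112,112),(632,112),(612,432),(133,432)])/5+[205,225]-.4
pnp(im,c,uv,44,33,False)
R=Rtool(); t=np.array(get_obs()["tcp_pos"])
for h in (26,27,28):
  p=px2w(c,uv,t[2]+h); print(h,np.linalg.norm(p-np.roll(p,-1,0),axis=1).round(1),np.round(R.T@(p.mean(0)-t),2))
p=slot(7.5); print(p); plan([(*p,100,CY,1),(*p,30,CY,1)])
E
```

```text
rel [-28.8   1.5   0.2] normal(tool) [-0.999 -0.05  -0.003] xaxis(tool) [-0.003  0.002  1.   ] err [0.14]
rel [-29.2   4.    0.2] normal(tool) [-0.435  0.9    0.001] xaxis(tool) [ 0. -0.  1.] err [4.77]
26 [45.2 32.8 44.9 32.8] [-2.6e+01  1.0e-02  2.4e-01]
27 [44.8 32.5 44.5 32.5] [-27.     0.6    0.24]
28 [44.4 32.2 44.2 32.2] [-28.     1.19   0.24]
[ 494.91988491 -142.90885199]
tcp [ 512.2 -230.3  170.8] jaw 11.0 j6 0.96 tilt x [-0. -0. -1.]
2 [[[7.08,8.91,-0.03],-5.5],[[14.08,8.91,-0.03],-5.5]]
```

Request:
{"api": "carry_out", "payload": {
  "rows": [
    [[3,8.82,-0.05],-5.5],
    [[7,8.82,-0.05],-5.5],
    [[9,8.82,-0.05],-5.5],
    [[9,8.82,-0.05],-5.5],
    [[9,8.82,-0.05],-5.5],
    [[9,8.82,-0.05],-5.5],
    [[9,8.82,-0.05],-5.5],
    [[10.5,8.82,-0.05],-5.5],
    [[11.5,8.82,-0.05],-5.5],
    [[12.5,8.82,-0.05],-5.5],
    [[13.3,8.82,-0.05],-5.5],
    [[13.8,8.82,-0.05],-5.5],
    [[14.2,8.82,-0.05],-5.5],
    [[14.2,8.82,-0.05],-5.5],
    [[14.4,8.82,-0.05],-5.5],
    [[14.4,8.82,-0.05],-5.5]
  ]
}}

```text
t: 16.85
tcp_pos: [495.0, -143.8, 26.8]
tool_rot: [0.7, -0.101, 0.7, 0.101]
contact_force: [-0.4, 0.2, -1.6]
width: 0.5
```

```bash
python3 - <<'E'
from h import *
o=get_obs(); im=snapshot("wrist"); c=calibration("wrist"); save(im,"w7.png",1)
print(np.round(o["tcp_pos"],2),jaw(),np.round(o["contact_force"],1))
E
```

```text
[ 494.97 -143.85   26.84] 16.500616186167576 [-0.4  0.2 -1.6]
```

View pics/w7.png

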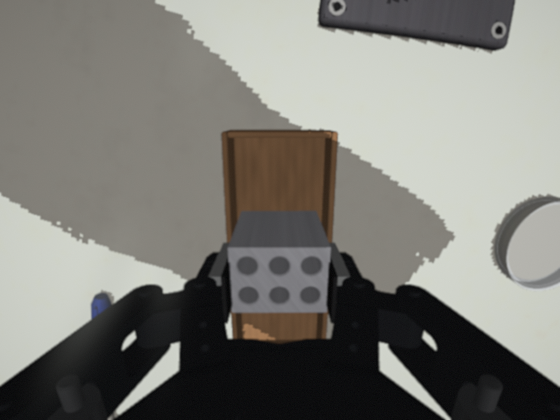

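Insert c is in the carton just above the floor. I release it and go back to the empty holder c on the post.

```bash
python3 - <<'E'
from h import *
plan([(495,-143.9,90,None,1),(520,31,95,25.1,1),(520,31,32,25.1,1)])
E
```

```text
tcp [ 495.  -143.9   26.9] jaw 16.5 j6 1.0 tilt x [ 0. -0. -1.]
3 [[[-6.31,-0.01,0.0],0.0],[[-6.81,16.05,7.37],-8.6],[[-0.51,16.05,7.37],-8.6]]
```

Request:
{"api": "carry_out", "payload": {
  "rows": [
    [[0.1,0,0],0],
    [[0.1,0,0],0],
    [[0.1,0,0],0],
    [[0.1,0,0],0],
    [[-2,0,0],0],
    [[-6.3,0,0],0],
    [[-6.8,16,7.4],-8.6],
    [[-6.8,16,7.4],-8.6],
    [[-6.8,16,7.4],-8.6],
    [[-6.8,16,7.4],-8.6],
    [[-6.8,16,7.4],-8.6],
    [[-6.8,16,7.4],-8.6],
    [[-6.8,16,7.4],-8.6],
    [[-3,16,7.4],-8.6],
    [[-0.5,16,7.4],-8.6],
    [[-0.5,16,7.4],-8.6],
    [[-0.5,16,7.4],-8.6]
  ],
  "fingers": 8.5
}}

```text
t: 19.02
tcp_pos: [521.0, 30.3, 32.8]
tool_rot: [0.691, -0.154, 0.69, 0.153]
contact_force: [0.4, 0.2, 0.5]
width: 0.991
```

```bash
python3 - <<'E'
from h import *
im=snapshot("scene"); save(im[200:300,180:380],"s2.png",4); 
for n in ("insert_c_mid","holder_c_mid"): print([(np.round(d["at"]).tolist(),round(d["p"],2)) for d in pinpoint(n,"scene")])
plan([(464,222,100,None,1),(464,222,22,None,1)])
E
```

```text
[([494.0, -140.0, 26.0], 0.91), ([457.0, 362.0, 31.0], 0.56)]
[([520.0, 34.0, 37.0], 0.9)]
tcp [521.2  30.5  32.9] jaw 25.1 j6 1.19 tilt x [ 0.002  0.    -1.   ]
2 [[[-6.72,19.76,2.95],0.0],[[1.08,19.77,2.94],0.0]]
```

Request:
{"api": "carry_out", "payload": {
  "rows": [
    [[0,0,0],0],
    [[0,0,0],0],
    [[0,0,0],0],
    [[0,0,0],0],
    [[0,0,0],0],
    [[0,0,0],0],
    [[-1.5,0,0],0],
    [[-4,0,0],0],
    [[-7,5,0.5],0],
    [[-7,19.8,2.9],0],
    [[-7,19.8,2.9],0],
    [[-6,19.8,2.9],0],
    [[-3,19.8,2.9],0],
    [[-1,19.8,2.9],0],
    [[0,19.8,2.9],0],
    [[0.5,19.8,2.9],0],
    [[0.9,19.8,2.9],0],
    [[0.9,19.8,2.9],0],
    [[0.9,19.8,2.9],0]
  ],
  "fingers": 5
}}

```text
t: 21.55
tcp_pos: [463.0, 222.3, 23.2]
tool_rot: [0.69, -0.154, 0.69, 0.154]
contact_force: [-0.6, 0.1, -3.4]
width: 0.669
```

```bash
python3 - <<'E'
from h import *
o=get_obs(); print(np.round(o["tcp_pos"],1),o["width"],np.round(o["contact_force"],1))
plan([(464,222,110,25,1),(450,330,200,72.5,1)])
E
```

```text
[463.  222.3  23.2] 0.6692721492550467 [-0.6  0.1 -3.4]
tcp [463.  222.3  23.2] jaw 25.1 j6 1.58 tilt x [ 0.001  0.    -1.   ]
2 [[[-8.68,-0.07,0.09],0.1],[[-17.68,10.31,3.41],-47.4]]
```

```bash
python3 - <<'E'
from h import *
plan([(463,222,100,25,1),(460.4,360.4,140,-17.5,1)])
E
```

```text
tcp [463.  222.3  23.2] jaw 25.1 j6 1.58 tilt x [ 0.001  0.    -1.   ]
2 [[[-7.68,-0.03,0.0],0.1],[[-11.67,12.62,5.63],42.6]]
```

Request:
{"api": "carry_out", "payload": {
  "rows": [
    [[0,0,0],0],
    [[0,0,0],0],
    [[0,0,0],0],
    [[0,0,0],0],
    [[-3,0,0],0],
    [[-7.7,0,0],0],
    [[-11.7,12.6,5.6],42.6],
    [[-11.7,12.6,5.6],42.6],
    [[-11.7,12.6,5.6],42.6],
    [[-11.7,12.6,5.6],42.6],
    [[-11.7,12.6,5.6],42.6],
    [[-11.7,12.6,5.6],42.6],
    [[-11.7,12.6,5.6],42.6],
    [[-11.7,12.6,5.6],42.6],
    [[-11.7,12.6,5.6],42.6]
  ],
  "fingers": 8.5
}}

```text
t: 23.42
tcp_pos: [460.0, 359.9, 139.8]
tool_rot: [0.699, 0.107, 0.699, -0.107]
contact_force: [-0.5, -0.2, 0.8]
width: 0.995
```

```bash
cat > m.py <<'E'
from h import *
import sys
k=sys.argv[1]; x,y,a=map(float,sys.argv[2:5]); zt=float(sys.argv[5]) if len(sys.argv)>5 else 20
for i in range(2):
    o=get_obs(); im=snapshot("wrist"); c=calibration("wrist"); v,s=fit(im,c,x,y,44,W[k],56,yaws=[a-20,a-10,a,a+10,a+20],cap=60); print(np.round(o["tcp_pos"],1),v,s)
save(im,"m_%s.png"%k)
print([(np.round(d["at"]).tolist(),round(d["p"],2)) for d in pinpoint("holder_%s_mid"%k,"wrist")])
plan([(v[0],v[1],zt,v[2],1)])
E
python3 m.py d 460.4 360.4 -17.5
```

```text
[460.  359.9 139.8] [459.76 359.6  -15.96] 47.5
[460.  360.  139.8] [459.8  359.52 -15.7 ] 47.5
[]
tcp [460.  360.  139.8] jaw -17.5 j6 2.54 tilt x [ 0.  0. -1.]
1 [[[11.98,-0.05,0.0],-1.8]]
```

Request:
{"api": "carry_out", "payload": {
  "rows": [
    [[4,-0.05,0],-1.8],
    [[8,-0.05,0],-1.8],
    [[11,-0.05,0],-1.8],
    [[12,-0.05,0],-1.8],
    [[12,-0.05,0],-1.8],
    [[12,-0.05,0],-1.8]
  ]
}}

```text
t: 24.32
tcp_pos: [460.5, 360.2, 21.1]
tool_rot: [0.701, 0.097, 0.7, -0.096]
contact_force: [-0.2, -0.1, 0.3]
width: 0.998
```

Request:
{"api": "carry_out", "payload": {
  "rows": [
    [[0,0,0],0],
    [[0,0,0],0],
    [[0,0,0],0],
    [[0,0,0],0],
    [[0,0,0],0],
    [[0,0,0],0],
    [[-1,0,0],0],
    [[-4,0,0],0],
    [[-9,0,0],0],
    [[-9,0,0],0],
    [[-9,0,0],0],
    [[-9,0,0],0]
  ],
  "fingers": 5
}}

```text
t: 25.82
tcp_pos: [459.0, 359.0, 108.4]
tool_rot: [0.7, 0.096, 0.701, -0.097]
contact_force: [0.0, -0.0, -4.3]
width: 0.669
```

```bash
cat > g.py <<'E'
from h import *
import sys
k=sys.argv[1]; h=float(sys.argv[2]); dst=list(map(float,sys.argv[3:5]))
for i in range(2):
    o=get_obs(); im=snapshot("wrist"); c=calibration("wrist"); R=Rtool(); t=np.array(o["tcp_pos"]); z=t[2]+h
    v,s=fit(im,c,t[0],t[1],44,W[k],z,yaws=[jaw()],cap=60); d=R.T@(np.array([v[0],v[1],z])-t); print(np.round(t,1),v,s,np.round(d,2),"jaw",round(jaw(),1),round(o["width"],3),np.round(o["contact_force"],1))
off=R@np.array([0,d[1],0]); x,y=dst[0]-off[0],dst[1]-off[1]
plan([(x,y,120,None,1),(x,y,74,None,1),(x,y,57,None,1),(x,y,30.5,None,1)])
E
python3 g.py d 36.1 519.8 31.6
```

```text
[459.  359.  108.4] [459.54 359.46 -15.75] 55.9 [-36.1    0.53   0.3 ] jaw -15.7 0.669 [ 0.  -0.  -4.3]
[459.1 359.  108.5] [459.65 359.46 -15.75] 55.9 [-36.1    0.49   0.36] jaw -15.7 0.669 [-0.3  0.3 -3.7]
tcp [459.3 359.1 108.7] jaw -15.7 j6 2.51 tilt x [-0.002 -0.001 -1.   ]
4 [[[-1.11,-29.95,14.69],0.0],[[3.49,-29.94,14.7],0.0],[[5.19,-29.94,14.7],0.0],[[7.84,-29.93,14.7],0.0]]
```

Request:
{"api": "carry_out", "payload": {
  "rows": [
    [[-1.1,-6,3],0],
    [[-1.1,-29.9,14.7],0],
    [[-1.1,-29.9,14.7],0],
    [[-1.1,-29.9,14.7],0],
    [[-1.1,-29.9,14.7],0],
    [[-1.1,-29.9,14.7],0],
    [[-1.1,-29.9,14.7],0],
    [[-1.1,-29.9,14.7],0],
    [[3.5,-29.9,14.7],0],
    [[3.5,-29.9,14.7],0],
    [[3.5,-29.9,14.7],0],
    [[3.5,-29.9,14.7],0],
    [[4,-29.9,14.7],0],
    [[4.4,-29.9,14.7],0],
    [[4.7,-29.9,14.7],0],
    [[5,-29.9,14.7],0],
    [[5.2,-29.9,14.7],0],
    [[5.2,-29.9,14.7],0],
    [[5.2,-29.9,14.7],0]
  ]
}}

```text
t: 28.3
tcp_pos: [520.5, 32.0, 57.9]
tool_rot: [0.701, 0.097, 0.7, -0.097]
contact_force: [0.1, 0.7, -4.8]
width: 0.671
```

Request:
{"api": "carry_out", "payload": {
  "rows": [
    [[0.3,-0.05,0],0],
    [[0.6,-0.05,0],0],
    [[0.9,-0.05,0],0],
    [[1.2,-0.05,0],0],
    [[1.5,-0.05,0],0],
    [[1.8,-0.05,0],0],
    [[2.1,-0.05,0],0],
    [[2.4,-0.05,0],0],
    [[2.6,-0.05,0],0],
    [[2.7,-0.05,0],0],
    [[2.7,-0.05,0],0],
    [[2.7,-0.05,0],0]
  ]
}}

```text
t: 29.8
tcp_pos: [520.3, 31.5, 30.9]
tool_rot: [0.701, 0.097, 0.7, -0.097]
contact_force: [-0.7, -0.2, -0.1]
width: 0.668
```

Request:
{"api": "carry_out", "payload": {
  "rows": [
    [[0,0,0],0],
    [[0,0,0],0],
    [[0,0,0],0],
    [[0,0,0],0],
    [[-1,0,0],0],
    [[-3.4,0,0],0],
    [[-3.4,0,0],0],
    [[-3.4,0,0],0],
    [[-3.4,0,0],0]
  ],
  "fingers": 8.5
}}

```text
t: 30.92
tcp_pos: [519.8, 31.4, 64.3]
tool_rot: [0.7, 0.097, 0.701, -0.097]
contact_force: [0.1, 0.4, -0.3]
width: 0.994
```

```bash
cat > p.py <<'E'
from h import *
import sys
k=sys.argv[1]
o=get_obs(); im=snapshot("wrist"); c=calibration("wrist"); save(im,"p_%s.png"%k); R=Rtool(); t=np.array(o["tcp_pos"])
print(np.round(t,1),"jaw",jaw(),np.round(o["contact_force"],1))
for n in ("insert_%s_mid"%k,"holder_%s_mid"%k): print(n,[(np.round(d["at"]).tolist(),round(d["p"],2)) for d in pinpoint(n,"wrist")])
for z in (88,90,92): v,s=fit(im,c,519.8,31.6,44,W[k],z,yaws=[jaw()],cap=60,r=4); print(z,v,s,np.round(R.T@(np.array([v[0],v[1],z])-t),2))
E
python3 p.py d
```

```text
[519.8  31.4  64.3] jaw -15.698638803375763 [ 0.1  0.4 -0.3]
insert_d_mid [([524.0, 32.0, 64.0], 0.94)]
holder_d_mid []
88 [523.63  36.93 -18.92] 15.4 [-23.72   6.29   2.14]
90 [523.84  38.26 -18.71] 16.4 [-25.72   7.63   1.98]
92 [524.21  39.32 -15.31] 15.9 [-27.72   8.75   2.05]
```

Request:
{"api": "carry_out", "payload": {
  "rows": [
    [[0,0,0],0],
    [[0,0,0],0],
    [[0,0,0],0],
    [[0,0,0],0],
    [[0,0,0],0],
    [[0,0,0],0],
    [[0,0,0],0],
    [[-0.5,0,0],0],
    [[-1.5,0,0],0],
    [[-3,0,0],0],
    [[-5,0,0],0],
    [[-8,0,0],0],
    [[-8,0,0],0],
    [[-8,0,0],0]
  ],
  "fingers": 3.5
}}

```text
t: 32.83
tcp_pos: [520.2, 31.5, 144.8]
tool_rot: [0.701, 0.097, 0.7, -0.097]
contact_force: [-0.6, -0.3, -2.4]
width: 0.505
```

```bash
sed -i 's/def fit(im,c,x,y,lx,ly,z,yaws=range(0,180,15),off=1.3,r=8,cap=40):/def fit(im,c,x,y,lx,ly,z,yaws=range(0,180,15),off=1.3,r=8,cap=40,ab=False):/; s/        return -np.clip(d,-cap,cap).mean()/        return -np.clip(np.abs(d) if ab else d,-cap,cap).mean()/' h.py
cat > q.py <<'E'
from h import *
import sys
k=sys.argv[1]
o=get_obs(); im=snapshot("wrist"); c=calibration("wrist"); save(im[200:350,180:380],"q_%s.png"%k,4); R=Rtool(); t=np.array(o["tcp_pos"])
print(np.round(t,1),"jaw",jaw(),np.round(o["contact_force"],1),o["width"])
for h in (26,27.7,29):
    v,s=fit(im,c,t[0],t[1],44,W[k],t[2]+h,yaws=[jaw()],cap=40,r=3,ab=True); d=R.T@(np.array([v[0],v[1],0])-t); print(h,v,s,np.round(d,2))
p=slot(SL[k]); plan([(*p,90,CY,1),(*p,26.5,CY,1)])
E
python3 q.py d
```

```text
[520.2  31.5 144.8] jaw -15.701267650341606 [-0.6 -0.3 -2.4] 0.504681202677191
26 [520.27  28.31 -14.53] 36.2 [144.83  -2.99   1.01]
27.7 [520.41  29.01 -14.7 ] 36.2 [144.83  -2.28   0.95]
29 [520.43  30.03 -14.77] 36.3 [144.83  -1.29   0.7 ]
tcp [519.9  31.4 144.4] jaw -15.7 j6 1.91 tilt x [-0.001 -0.    -1.   ]
2 [[[5.44,-14.2,0.26],-32.2],[[11.79,-14.2,0.27],-32.2]]
```

View pics/q_d.png

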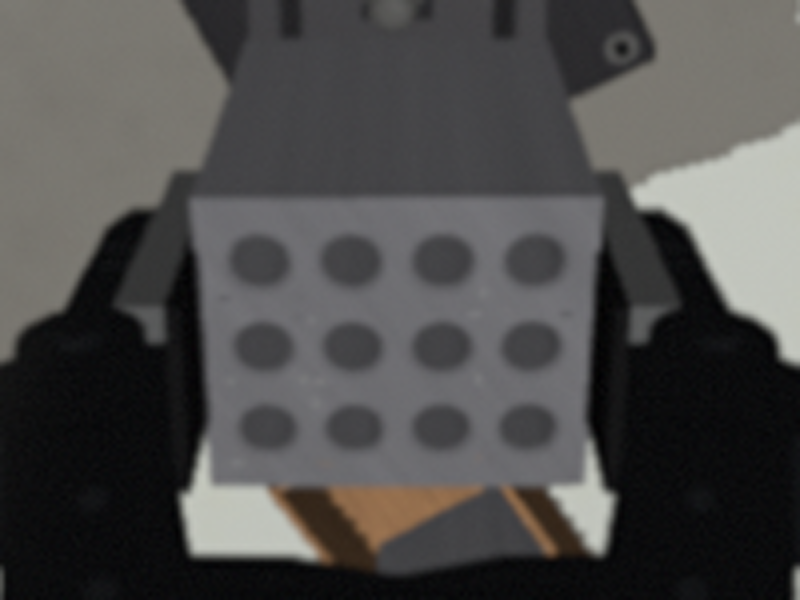

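Insert d is squarely gripped, with its top corners in the crop at (190,196), (603,196), (585,484) and (212,484).

```bash
python3 - <<'E'
from h import *
c=calibration("wrist"); uv=np.array([(190,196),(603,196),(585,484),(212,484)])/4+[180,200]-.375
im=cv2.imread("pics/q_d.png"); pnp(im,c,uv,44,38,False)
R=Rtool(); t=np.array(get_obs()["tcp_pos"])
for h in (27,28,29): p=px2w(c,uv,t[2]+h); print(h,np.linalg.norm(p-np.roll(p,-1,0),axis=1).round(1),np.round(R.T@(p.mean(0)-t),2))
E
```

```text
rel [-27.6  -2.1   0.4] normal(tool) [-0.999 -0.046 -0.009] xaxis(tool) [-0.01   0.006  1.   ] err [0.04]
rel [-28.3   1.2   0.5] normal(tool) [-0.403  0.915  0.007] xaxis(tool) [ 0.008 -0.005  1.   ] err [5.63]
27 [44.6 37.1 43.9 37.1] [-27.    -2.34   0.48]
28 [44.2 36.8 43.5 36.8] [-28.    -1.72   0.48]
29 [43.8 36.5 43.1 36.5] [-29.    -1.1    0.48]
```

```bash
python3 - <<'E'
from h import *
p=slot(46)+[-1,1.8]; print(p); plan([(*p,100,CY,1)])
E
```

```text
[ 482.98529414 -104.1942922 ]
tcp [519.9  31.4 144.4] jaw -15.7 j6 1.91 tilt x [-0.001 -0.    -1.   ]
1 [[[4.44,-14.06,0.12],-32.2]]
```

Request:
{"api": "carry_out", "payload": {
  "rows": [
    [[0,-4,0],-10],
    [[2,-14,0.1],-32.2],
    [[4.4,-14,0.1],-32.2],
    [[4.4,-14,0.1],-32.2],
    [[4.4,-14,0.1],-32.2],
    [[4.4,-14,0.1],-32.2],
    [[4.4,-14,0.1],-32.2],
    [[4.4,-14,0.1],-32.2],
    [[4.4,-14,0.1],-32.2]
  ]
}}

```text
t: 34.0
tcp_pos: [483.5, -103.4, 100.9]
tool_rot: [0.7, -0.102, 0.7, 0.102]
contact_force: [-0.7, -0.1, -3.4]
width: 0.506
```

```bash
cat >> h.py <<'E'
def calib_at(pos,jawdeg):
    c=dict(calibration("wrist")); R=Rtool(); t=np.array(get_obs()["tcp_pos"]); T=np.array(c["T"])
    G=np.eye(4); G[:3,:3]=R; G[:3,3]=t; a=np.radians(jawdeg); z=np.array([np.cos(a),np.sin(a),0]); x=np.array([0,0,-1.]); H=np.eye(4); H[:3,:3]=np.c_[x,np.cross(z,x),z]; H[:3,3]=pos
    c["T"]=H@np.linalg.inv(G)@T; return c
def carton_fit(im,c,off=1.5):
    s=np.dstack([cv2.cvtColor(im,cv2.COLOR_RGB2HSV)[...,1]]*3); return fit(s,c,C0[0],C0[1],56,142,26,yaws=[12,16,20],off=off,cap=255)
E
python3 - <<'E'
from h import *
c=calib_at([494.97,-143.85,26.84],16.5)
u=slot(1)-C0; 
r=px2w(c,[(223,131),(336,131)],26)[:,:2]; print("rim far y",(r-C0)@u, np.linalg.norm(r[1]-r[0]))
f=px2w(c,[(230,244.5),(328,244.5)],54.8)[:,:2]; b=px2w(c,[(234,311),(326,311)],54.8)[:,:2]; print("c front/back y",(f-C0)@u,(b-C0)@u)
o=get_obs(); im=snapshot("wrist"); c=calibration("wrist"); save(im,"w8.png",1.2); print(np.round(o["tcp_pos"],1),jaw()); np.save("w8.npy",im)
print(carton_fit(im,c))
p=slot(46)+[-1,1.8]; plan([(*p,60,CY,1),(*p,26.5,CY,1)])
E
```

```text
rim far y [71.01671456 71.0390285 ] 54.077399511847396
c front/back y [25.01110238 25.0101325 ] [-8.36306036 -8.38394117]
[ 483.5 -103.4  100.9] 16.505317516326638
(array([ 495.92, -146.34,   16.48]), np.float64(36.6))
tcp [ 483.4 -103.4  100.9] jaw 16.5 j6 1.07 tilt x [ 0.  0. -1.]
2 [[[4.09,-0.06,-0.06],0.0],[[7.44,-0.06,-0.06],0.0]]
```

View pics/w8.png

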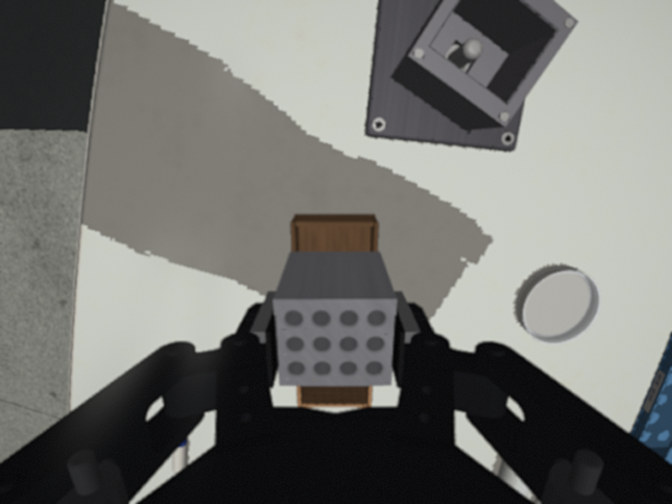

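```bash
python3 - <<'E'
from h import *
c=calibration("wrist"); u=slot(1)-C0; a=np.radians(CY); w=np.array([np.cos(a),np.sin(a)])
r=px2w(c,np.array([(292,215),(378,215)])/1.2-.1,26)[:,:2]-C0; print("rim far",r@u,r@w)
t=np.array(get_obs()["tcp_pos"])
for h in (27.7,28.5): q=px2w(c,np.array([(273,299),(397,299),(392,384.5),(279,384.5)])/1.2-.1,t[2]+h)[:,:2]-C0; print(q@u,q@w,(q@u).mean())
E
```

```text
rim far [74.86849988 74.88299384] [-26.46269209  27.51664726]
[64.78675182 64.78658175 28.28056682 28.29920828] [-21.82975338  22.54224131  22.60538284 -21.44993009] 46.53827716467832
[65.15648152 65.15631262 28.90199591 28.92050884] [-21.67846463  22.38759823  22.45030442 -21.30126011] 47.03382472602554
```

The carton seems to have shifted about 4 mm along its length since it was measured. I look at it again from the earlier viewpoint.

```bash
python3 - <<'E'
from h import *
plan([(514,-235,175,16.5,1)])
E
```

```text
tcp [ 483.4 -103.4  100.9] jaw 16.5 j6 1.07 tilt x [ 0.  0. -1.]
1 [[[-7.41,-13.48,-0.8],0.0]]
```

Request:
{"api": "carry_out", "payload": {
  "rows": [
    [[-4,-1,0],0],
    [[-7.4,-13.5,-0.8],0],
    [[-7.4,-13.5,-0.8],0],
    [[-7.4,-13.5,-0.8],0],
    [[-7.4,-13.5,-0.8],0],
    [[-7.4,-13.5,-0.8],0],
    [[-7.4,-13.5,-0.8],0],
    [[-7.4,-13.5,-0.8],0],
    [[-7.4,-13.5,-0.8],0],
    [[-7.4,-13.5,-0.8],0]
  ]
}}

```text
t: 35.3
tcp_pos: [514.0, -235.2, 174.8]
tool_rot: [0.7, -0.102, 0.7, 0.101]
contact_force: [-0.5, -0.4, -1.1]
width: 0.501
```

```bash
cat > k.py <<'E'
from h import *
import sys
o=get_obs(); im=snapshot("wrist"); c=calibration("wrist"); save(im,"k_%s.png"%sys.argv[1],1.4); np.save("k.npy",im); print(np.round(o["tcp_pos"],1),jaw())
for off in (1,1.5): print(off,carton_fit(im,c,off))
u=slot(1)-C0; a=np.radians(CY); w=np.array([np.cos(a),np.sin(a)])
for k in sys.argv[2]:
    p=slot(SL[k]); v,s=fit(im,c,p[0],p[1],44,W[k],53,yaws=[CY-5,CY,CY+5],cap=60); print(k,v,s,"along",(v[:2]-C0)@u,"across",(v[:2]-C0)@w)
E
python3 k.py 1 c
```

```text
[ 514.  -235.2  174.8] 16.505961937121658
1 (array([ 497.11, -150.1 ,   16.43]), np.float64(66.4))
1.5 (array([ 497.18, -150.15,   16.5 ]), np.float64(87.3))
c [ 494.38 -142.4    16.64] 56.4 along 8.141232928844556 across -0.37313053787788936
```

View pics/k_1.png

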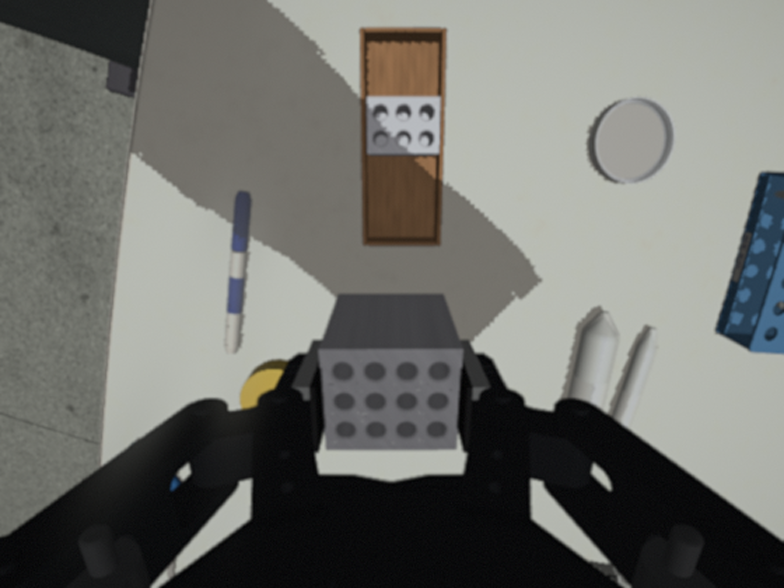

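```bash
python3 - <<'E'
from h import *
c=calibration("wrist"); u=slot(1)-C0; a=np.radians(CY); w=np.array([np.cos(a),np.sin(a)])
def al(uv,z): q=px2w(c,np.array(uv,float),z)[:,:2]-C0; return (q@u).round(1),(q@w).round(1)
print("far",al(np.array([(361,29),(446,29)])/1.4-.15,26)); print("near",al(np.array([(363,245),(441,244)])/1.4-.15,26))
t=np.array(get_obs()["tcp_pos"]); R=Rtool()
p=px2w(c,np.array([(320,358.5),(463,358.5),(457,448),(326,448)])/1.4-.15,t[2]+27.7); print("d rel",np.round((R.T@(p-t).T).T,1).tolist())
im=np.load("k.npy"); im8=np.load("w8.npy"); T=w2px(c,[[*slot(71),26]])
s=cv2.cvtColor(im8,cv2.COLOR_RGB2HSV)[...,1]; print("w8 col 279 sat rows165-215",s[165:215,279].tolist())
s=cv2.cvtColor(im,cv2.COLOR_RGB2HSV)[...,1]; print("k1 col 288 rows10-40",s[10:40,288].tolist())
E
```

```text
far (array([69.8, 70. ]), array([-26.6,  27.7]))
near (array([-70.6, -69.9]), array([-27.4,  28.5]))
d rel [[-27.7, 12.9, -21.7], [-27.7, 12.9, 22.4], [-27.7, -20.1, 22.3], [-27.7, -20.1, -21.5]]
w8 col 279 sat rows165-215 [20, 20, 20, 20, 20, 18, 20, 20, 18, 20, 20, 22, 26, 43, 83, 123, 125, 121, 125, 120, 123, 122, 122, 121, 121, 123, 123, 122, 119, 123, 119, 122, 120, 122, 126, 122, 120, 122, 122, 119, 123, 120, 122, 113, 72, 20, 14, 14, 7, 7]
k1 col 288 rows10-40 [13, 13, 11, 11, 11, 10, 10, 11, 12, 39, 89, 122, 128, 125, 136, 133, 128, 127, 125, 128, 122, 124, 120, 124, 122, 122, 119, 122, 119, 121]
```

```bash
python3 - <<'E'
from h import *
im=np.load("k.npy"); c=calibration("wrist")
save(im[205:355,205:355],"kc.png",4)
print("k1");pnp(im,c,np.array([(320,358.5),(463,358.5),(457,448),(326,448)])/1.4-.15,44,38,False)
im8=np.load("w8.npy"); save(np.hstack([im8[230:330,205:355],im[230:330,205:355]]),"kc.png",2.6)
g=lambda i:cv2.cvtColor(i,cv2.COLOR_RGB2GRAY)[235:330,280].tolist()
print(g(im8)); print(g(im))
E
```

```text
k1
rel [-27.5  -4.2   0.4] normal(tool) [-0.983 -0.181 -0.002] xaxis(tool) [-0.002  0.001  1.   ] err [0.85]
rel [-28.2  -0.6   0.3] normal(tool) [-0.257  0.966 -0.002] xaxis(tool) [-0.003  0.002  1.   ] err [5.84]
[72, 73, 73, 72, 72, 72, 73, 73, 72, 73, 72, 72, 72, 81, 103, 117, 122, 121, 120, 120, 120, 119, 119, 119, 119, 121, 119, 120, 120, 118, 116, 117, 118, 118, 119, 120, 119, 120, 119, 118, 118, 118, 118, 118, 118, 117, 118, 117, 117, 116, 115, 115, 114, 115, 117, 117, 118, 118, 119, 118, 117, 117, 117, 117, 118, 116, 115, 116, 115, 117, 115, 115, 115, 115, 115, 116, 117, 117, 117, 116, 117, 116, 116, 115, 114, 111, 92, 66, 49, 45, 46, 47, 47, 47, 46]
[65, 65, 65, 66, 66, 65, 66, 65, 66, 67, 65, 65, 65, 74, 92, 107, 110, 109, 108, 108, 107, 109, 107, 108, 108, 108, 109, 108, 108, 108, 107, 106, 107, 106, 108, 108, 108, 108, 108, 108, 108, 106, 107, 108, 107, 107, 107, 106, 105, 105, 104, 104, 104, 105, 105, 107, 107, 107, 106, 107, 106, 106, 106, 106, 106, 105, 105, 105, 105, 105, 105, 103, 104, 104, 104, 104, 106, 106, 106, 107, 111, 112, 108, 104, 103, 112, 142, 172, 183, 186, 185, 184, 185, 184, 184]
```

View pics/kc.png

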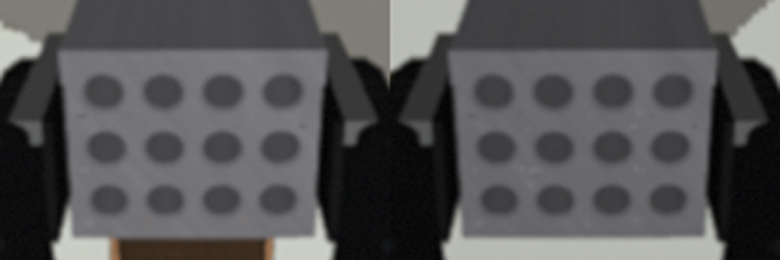

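Pixel columns show d has not tilted. The apparent shift came from seeing the foot of the carton wall instead of its rim, so the carton has not moved. I place d.

```bash
python3 - <<'E'
from h import *
p=slot(48.3)+[-.43,-.13]; plan([(*p,100,CY,1),(*p,26.5,CY,1)])
E
```

```text
tcp [ 514.  -235.2  174.8] jaw 16.5 j6 0.85 tilt x [-0. -0. -1.]
2 [[[7.48,13.47,0.75],0.0],[[14.83,13.47,0.75],0.0]]
```

Request:
{"api": "carry_out", "payload": {
  "rows": [
    [[0,6,0.3],0],
    [[5,13.47,0.75],0],
    [[7.5,13.47,0.75],0],
    [[7.5,13.47,0.75],0],
    [[7.5,13.47,0.75],0],
    [[7.5,13.47,0.75],0],
    [[9.5,13.47,0.75],0],
    [[10.5,13.47,0.75],0],
    [[11,13.47,0.75],0],
    [[11,13.47,0.75],0],
    [[11.7,13.47,0.75],0],
    [[12.3,13.47,0.75],0],
    [[12.9,13.47,0.75],0],
    [[13.4,13.47,0.75],0],
    [[13.9,13.47,0.75],0],
    [[14.3,13.47,0.75],0],
    [[14.6,13.47,0.75],0],
    [[14.8,13.47,0.75],0],
    [[14.8,13.47,0.75],0],
    [[14.8,13.47,0.75],0]
  ]
}}

```text
t: 37.85
tcp_pos: [483.0, -104.0, 26.9]
tool_rot: [0.7, -0.101, 0.7, 0.101]
contact_force: [-0.7, 0.7, 1.5]
width: 0.504
```

```bash
python3 - <<'E'
from h import *
o=get_obs(); print(np.round(o["tcp_pos"],1),np.round(o["contact_force"],1))
p=o["tcp_pos"]
plan([(p[0],p[1],100,None,1),(520,31.4,100,-15.7,1),(520,31.4,32,-15.7,1)])
E
```

```text
[ 483.  -104.    26.9] [-0.7  0.7  1.5]
tcp [ 483.  -104.    26.9] jaw 16.5 j6 1.07 tilt x [ 0.  0. -1.]
3 [[[-7.31,0.0,0.0],0.0],[[-7.31,11.93,7.4],32.2],[[-0.51,11.93,7.4],32.2]]
```

Request:
{"api": "carry_out", "payload": {
  "rows": [
    [[0,0,0],0],
    [[0,0,0],0],
    [[0,0,0],0],
    [[0,0,0],0],
    [[-3,0,0],0],
    [[-7.3,0,0],0],
    [[-7.3,0,0],0],
    [[-7.3,11.9,7.4],32.2],
    [[-7.3,11.9,7.4],32.2],
    [[-7.3,11.9,7.4],32.2],
    [[-7.3,11.9,7.4],32.2],
    [[-7.3,11.9,7.4],32.2],
    [[-7.3,11.9,7.4],32.2],
    [[-7.3,11.9,7.4],32.2],
    [[-3,11.9,7.4],32.2],
    [[-0.5,11.9,7.4],32.2],
    [[-0.5,11.9,7.4],32.2],
    [[-0.5,11.9,7.4],32.2]
  ],
  "fingers": 8.5
}}

```text
t: 40.1
tcp_pos: [520.8, 31.0, 32.9]
tool_rot: [0.701, 0.097, 0.7, -0.096]
contact_force: [0.2, -0.2, 0.4]
width: 0.994
```

```bash
python3 - <<'E'
from h import *
plan([(459,359.5,100,None,1),(459,359.5,22,None,1)])
E
```

```text
tcp [520.8  31.   32.9] jaw -15.7 j6 1.9 tilt x [ 0.001  0.    -1.   ]
2 [[[-6.72,29.95,-14.83],0.0],[[1.08,29.95,-14.84],0.0]]
```

Request:
{"api": "carry_out", "payload": {
  "rows": [
    [[0,0,0],0],
    [[0,0,0],0],
    [[0,0,0],0],
    [[0,0,0],0],
    [[0,0,0],0],
    [[0,0,0],0],
    [[-2,0,0],0],
    [[-7.5,0,0],0],
    [[-7.5,6,-3],0],
    [[-7.5,30,-14.8],0],
    [[-7.5,30,-14.8],0],
    [[-7.5,30,-14.8],0],
    [[-7.5,30,-14.8],0],
    [[-7.5,30,-14.8],0],
    [[-7.5,30,-14.8],0],
    [[-4,30,-14.8],0],
    [[-1,30,-14.8],0],
    [[0.3,30,-14.8],0],
    [[0.9,30,-14.8],0],
    [[0.9,30,-14.8],0]
  ],
  "fingers": 5
}}

```text
t: 42.6
tcp_pos: [459.4, 359.8, 23.8]
tool_rot: [0.701, 0.097, 0.7, -0.097]
contact_force: [0.1, 0.3, -1.9]
width: 0.67
```

```bash
python3 - <<'E'
from h import *
o=get_obs(); print(np.round(o["tcp_pos"],1),np.round(o["contact_force"],1),o["width"])
p=o["tcp_pos"]
plan([(p[0],p[1],100,None,1),(601.7,345.5,140,172.6,1)])
E
```

```text
[459.4 359.8  23.8] [ 0.1  0.3 -1.9] 0.6698104842022681
tcp [459.4 359.8  23.8] jaw -15.7 j6 2.51 tilt x [ 0.001  0.001 -1.   ]
2 [[[-7.62,0.01,0.01],0.0],[[-11.61,2.49,14.09],-8.3]]
```

Request:
{"api": "carry_out", "payload": {
  "rows": [
    [[0.05,0,0],0],
    [[0.05,0,0],0],
    [[0,0,0],0],
    [[0,0,0],0],
    [[-3,0,0],0],
    [[-7.6,0,0],0],
    [[-7.6,0,0],0],
    [[-11.6,2.5,14.1],-8.3],
    [[-11.6,2.5,14.1],-8.3],
    [[-11.6,2.5,14.1],-8.3],
    [[-11.6,2.5,14.1],-8.3],
    [[-11.6,2.5,14.1],-8.3],
    [[-11.6,2.5,14.1],-8.3],
    [[-11.6,2.5,14.1],-8.3]
  ],
  "fingers": 8.5
}}

```text
t: 44.35
tcp_pos: [600.6, 346.2, 138.9]
tool_rot: [0.706, 0.045, 0.706, -0.045]
contact_force: [0.5, -0.4, -0.2]
width: 0.996
```

```bash
python3 m.py a 601.7 345.5 -7.4; python3 - <<'E'
from h import *
im=snapshot("scene")
for n in "abcd": print(n,[(np.round(d["at"]).tolist(),round(d["p"],2)) for d in pinpoint("holder_%s_mid"%n,"scene")][:4])
E
```

```text
[600.6 346.2 138.9] [601.31 345.    -7.35] 47.1
[600.8 346.1 138.9] [601.25 344.98  -7.37] 47.0
[]
tcp [601. 346. 139.] jaw -7.4 j6 2.22 tilt x [ 0.  0. -1.]
1 [[[11.9,-0.1,0.03],-0.0]]
a [([604.0, 345.0, 31.0], 0.65)]
b []
c [([498.0, 207.0, 29.0], 0.96)]
d [([460.0, 360.0, 33.0], 0.66)]
```

Holder c, which is empty, now stands at about (498,207), so it has been knocked aside, but its reading is at standing height. I continue with holder a.

Request:
{"api": "carry_out", "payload": {
  "rows": [
    [[4,-0.1,0],0],
    [[8,-0.1,0],0],
    [[11,-0.1,0],0],
    [[11.9,-0.1,0],0],
    [[11.9,-0.1,0],0],
    [[11.9,-0.1,0],0],
    [[11.9,-0.1,0],0]
  ]
}}

```text
t: 45.62
tcp_pos: [601.8, 345.3, 21.1]
tool_rot: [0.706, 0.046, 0.705, -0.045]
contact_force: [0.8, 0.0, 0.9]
width: 0.996
```

Request:
{"api": "carry_out", "payload": {
  "rows": [
    [[0,0,0],0],
    [[0,0,0],0],
    [[0,0,0],0],
    [[0,0,0],0],
    [[0,0,0],0],
    [[0,0,0],0],
    [[-1,0,0],0],
    [[-4,0,0],0],
    [[-10,0,0],0],
    [[-10,0,0],0],
    [[-10,0,0],0],
    [[-10,0,0],0]
  ],
  "fingers": 5
}}

```text
t: 47.12
tcp_pos: [600.3, 344.4, 118.1]
tool_rot: [0.705, 0.045, 0.706, -0.046]
contact_force: [-0.4, -0.7, -4.0]
width: 0.672
```

```bash
python3 g.py a 36.1 519.9 31.8
```

```text
[600.3 344.4 118.1] [601.3  343.83  -6.65] 54.5 [-36.1   -0.5    0.95] jaw -7.4 0.672 [-0.4 -0.7 -4. ]
[600.4 344.4 118.2] [601.43 343.8   -6.63] 54.4 [-36.1   -0.55   1.04] jaw -7.4 0.667 [-0.5 -0.5 -4.4]
tcp [600.5 344.5 118.4] jaw -7.4 j6 2.22 tilt x [-0.002 -0.001 -1.   ]
4 [[[-0.11,-31.99,-3.97],0.0],[[4.49,-31.99,-3.96],0.0],[[6.19,-31.99,-3.96],0.0],[[8.84,-31.98,-3.95],0.0]]
```

Request:
{"api": "carry_out", "payload": {
  "rows": [
    [[-0.1,-6,-0.8],0],
    [[-0.1,-32,-4],0],
    [[-0.1,-32,-4],0],
    [[-0.1,-32,-4],0],
    [[-0.1,-32,-4],0],
    [[-0.1,-32,-4],0],
    [[-0.1,-32,-4],0],
    [[-0.1,-32,-4],0],
    [[4.5,-32,-4],0],
    [[4.5,-32,-4],0],
    [[4.5,-32,-4],0],
    [[4.5,-32,-4],0],
    [[5,-32,-4],0],
    [[5.4,-32,-4],0],
    [[5.7,-32,-4],0],
    [[6,-32,-4],0],
    [[6.2,-32,-4],0],
    [[6.2,-32,-4],0],
    [[6.2,-32,-4],0]
  ]
}}

```text
t: 49.6
tcp_pos: [520.3, 32.7, 57.9]
tool_rot: [0.706, 0.046, 0.706, -0.046]
contact_force: [0.2, -0.4, -4.6]
width: 0.666
```

Request:
{"api": "carry_out", "payload": {
  "rows": [
    [[0.3,-0.05,0],0],
    [[0.6,-0.05,0],0],
    [[0.9,-0.05,0],0],
    [[1.2,-0.05,0],0],
    [[1.5,-0.05,0],0],
    [[1.8,-0.05,0],0],
    [[2.1,-0.05,0],0],
    [[2.4,-0.05,0],0],
    [[2.6,-0.05,0],0],
    [[2.7,-0.05,0],0],
    [[2.7,-0.05,0],0],
    [[2.7,-0.05,0],0]
  ]
}}

```text
t: 51.1
tcp_pos: [520.1, 32.2, 30.8]
tool_rot: [0.706, 0.046, 0.706, -0.046]
contact_force: [0.6, -0.4, -3.7]
width: 0.67
```

Request:
{"api": "carry_out", "payload": {
  "rows": [
    [[0,0,0],0],
    [[0,0,0],0],
    [[0,0,0],0],
    [[0,0,0],0],
    [[-1,0,0],0],
    [[-3.4,0,0],0],
    [[-3.4,0,0],0],
    [[-3.4,0,0],0],
    [[-3.4,0,0],0]
  ],
  "fingers": 8.5
}}

```text
t: 52.22
tcp_pos: [519.8, 32.2, 64.3]
tool_rot: [0.705, 0.046, 0.706, -0.046]
contact_force: [-0.4, -0.0, 0.1]
width: 0.995
```

```bash
python3 p.py a
```

```text
[519.8  32.2  64.3] jaw -7.399484737227173 [-0.4 -0.   0.1]
insert_a_mid [([520.0, 33.0, 68.0], 0.92)]
holder_a_mid []
88 [520.88  30.94  -7.32] 20.6 [-23.74  -1.11   1.22]
90 [520.9   32.34  -7.29] 20.6 [-25.74   0.28   1.05]
92 [520.96  33.73  -7.35] 17.6 [-27.74   1.67   0.93]
```

Request:
{"api": "carry_out", "payload": {
  "rows": [
    [[0,0,0],0],
    [[0,0,0],0],
    [[0,0,0],0],
    [[0,0,0],0],
    [[0,0,0],0],
    [[0,0,0],0],
    [[0,0,0],0],
    [[-0.5,0,0],0],
    [[-1.5,0,0],0],
    [[-3,0,0],0],
    [[-5,0,0],0],
    [[-8,0,0],0],
    [[-8,0,0],0],
    [[-8,0,0],0]
  ],
  "fingers": 3.5
}}

```text
t: 54.12
tcp_pos: [520.2, 32.2, 144.8]
tool_rot: [0.706, 0.046, 0.706, -0.046]
contact_force: [0.9, 0.8, -1.6]
width: 0.506
```

```bash
cat > e.py <<'E'
from h import *
import sys
k=sys.argv[1]; o=get_obs(); im=snapshot("wrist"); c=calibration("wrist"); R=Rtool(); t=np.array(o["tcp_pos"])
print(np.round(t,1),"jaw",round(jaw(),1),np.round(o["contact_force"],1),round(o["width"],3))
g=cv2.GaussianBlur(cv2.cvtColor(im,cv2.COLOR_RGB2GRAY).astype(np.float32),(0,0),.7)
for zo in (-1,0.5,2):
    ys=np.arange(-32,32,.25); P=t+(R@np.c_[np.full(len(ys),-27.7),ys,np.full(len(ys),zo)].T).T
    u=w2px(c,P).astype(np.float32); v=cv2.remap(g,u[:,:1],u[:,1:],cv2.INTER_LINEAR)[:,0]; d=np.gradient(v,.25)
    pk=[i for i in range(3,len(d)-3) if abs(d[i])==abs(d[i-3:i+4]).max() and abs(d[i])>6]; print(zo,[(ys[i],round(float(d[i]))) for i in pk])
save(im[200:350,180:380],"e_%s.png"%k,4)
E
python3 e.py a; python3 q.py a
```

```text
[520.2  32.2 144.8] jaw -7.4 [ 0.9  0.8 -1.6] 0.506
-1 [(np.float64(-31.0), -10), (np.float64(-29.75), 16), (np.float64(-25.75), -35), (np.float64(-12.75), 13), (np.float64(11.5), -29), (np.float64(28.75), -20)]
0.5 [(np.float64(-29.25), -32), (np.float64(-16.0), 12), (np.float64(-12.25), -21), (np.float64(-10.5), 35), (np.float64(11.5), -31), (np.float64(28.75), -22)]
2 [(np.float64(-31.0), -16), (np.float64(-20.0), 17), (np.float64(-15.5), -21), (np.float64(-10.75), 45), (np.float64(11.5), -31), (np.float64(28.75), -22)]
[519.9  32.2 144.4] jaw -7.400190255884059 [-0.2  0.1 -1.6] 0.5093161302172267
26 [519.21  31.5   -8.27] 39.1 [144.39  -0.75  -0.39]
27.7 [519.52  32.59  -9.24] 39.1 [144.39   0.37  -0.23]
29 [520.52  33.67  -6.52] 39.1 [144.39   1.57   0.63]
tcp [519.8  32.2 144.2] jaw -7.4 j6 1.76 tilt x [-0.001 -0.    -1.   ]
2 [[[5.42,-23.3,2.29],-23.9],[[11.77,-23.3,2.3],-23.9]]
```

```bash
python3 - <<'E'
from h import *
p=slot(-54.25); plan([(*p,110,CY,1),(*p,26.8,CY,1)])
E
```

```text
tcp [519.8  32.2 144.2] jaw -7.4 j6 1.76 tilt x [-0.001 -0.    -1.   ]
2 [[[3.42,-23.33,2.3],-23.9],[[11.74,-23.33,2.31],-23.9]]
```

Request:
{"api": "carry_out", "payload": {
  "rows": [
    [[0,-6,0.5],-6],
    [[2,-23.35,2.3],-23.9],
    [[3.4,-23.35,2.3],-23.9],
    [[3.4,-23.35,2.3],-23.9],
    [[3.4,-23.35,2.3],-23.9],
    [[3.4,-23.35,2.3],-23.9],
    [[3.4,-23.35,2.3],-23.9],
    [[3.4,-23.35,2.3],-23.9],
    [[6,-23.35,2.3],-23.9],
    [[7.8,-23.35,2.3],-23.9],
    [[7.8,-23.35,2.3],-23.9],
    [[8.5,-23.35,2.3],-23.9],
    [[9.2,-23.35,2.3],-23.9],
    [[9.8,-23.35,2.3],-23.9],
    [[10.4,-23.35,2.3],-23.9],
    [[10.9,-23.35,2.3],-23.9],
    [[11.3,-23.35,2.3],-23.9],
    [[11.6,-23.35,2.3],-23.9],
    [[11.7,-23.35,2.3],-23.9],
    [[11.7,-23.35,2.3],-23.9]
  ]
}}

```text
t: 56.72
tcp_pos: [513.0, -202.3, 27.9]
tool_rot: [0.7, -0.101, 0.7, 0.101]
contact_force: [0.1, 0.2, -1.1]
width: 0.504
```

```bash
python3 - <<'E'
from h import *
o=get_obs(); print(np.round(o["tcp_pos"],1),np.round(slot(-54.25),1),np.round(o["contact_force"],1))
im=snapshot("scene")
for n in ("insert_a_mid","insert_c_mid","insert_d_mid"): print(n,[(np.round(d["at"]).tolist(),round(d["p"],2)) for d in pinpoint(n,"scene")][:3])
p=o["tcp_pos"]
plan([(p[0],p[1],105,None,1),(520,32,105,-7.4,1),(520,32,32,-7.4,1)])
E
```

```text
[ 513.  -202.3   27.9] [ 512.5 -202.1] [ 0.1  0.2 -1.1]
insert_a_mid [([357.0, 237.0, 27.0], 0.59), ([510.0, -201.0, 28.0], 0.4)]
insert_c_mid [([493.0, -138.0, 24.0], 0.93), ([499.0, 210.0, 30.0], 0.69)]
insert_d_mid [([519.0, 32.0, 42.0], 0.6), ([484.0, -103.0, 29.0], 0.55)]
tcp [ 513.1 -202.3   27.9] jaw 16.5 j6 0.91 tilt x [ 0. -0. -1.]
3 [[[-7.71,0.0,0.0],0.0],[[-7.71,22.27,7.32],23.9],[[-0.41,22.27,7.32],23.9]]
```

Request:
{"api": "carry_out", "payload": {
  "rows": [
    [[0.15,0,0],0],
    [[0.15,0,0],0],
    [[0.1,0,0],0],
    [[0.1,0,0],0],
    [[-3,0,0],0],
    [[-7.7,0,0],0],
    [[-7.7,0,0],0],
    [[-7.7,22.3,7.3],23.9],
    [[-7.7,22.3,7.3],23.9],
    [[-7.7,22.3,7.3],23.9],
    [[-7.7,22.3,7.3],23.9],
    [[-7.7,22.3,7.3],23.9],
    [[-7.7,22.3,7.3],23.9],
    [[-7.7,22.3,7.3],23.9],
    [[-7.7,22.3,7.3],23.9],
    [[-4,22.3,7.3],23.9],
    [[-0.4,22.3,7.3],23.9],
    [[-0.4,22.3,7.3],23.9],
    [[-0.4,22.3,7.3],23.9]
  ],
  "fingers": 8.5
}}

```text
t: 59.3
tcp_pos: [520.3, 31.9, 33.1]
tool_rot: [0.706, 0.046, 0.705, -0.046]
contact_force: [0.3, -0.6, -0.2]
width: 0.998
```

```bash
python3 - <<'E'
from h import *
plan([(600.5,345,100,None,1),(600.5,345,22,None,1)])
E
```

```text
tcp [520.3  31.9  33.1] jaw -7.4 j6 1.76 tilt x [ 0.001  0.    -1.   ]
2 [[[-6.69,32.08,3.91],0.0],[[1.11,32.08,3.9],0.0]]
```

Request:
{"api": "carry_out", "payload": {
  "rows": [
    [[0,0,0],0],
    [[0,0,0],0],
    [[0,0,0],0],
    [[0,0,0],0],
    [[0,0,0],0],
    [[0,0,0],0],
    [[-2,0,0],0],
    [[-7.5,0,0],0],
    [[-7.5,6,0.7],0],
    [[-7.5,32,3.9],0],
    [[-7.5,32,3.9],0],
    [[-7.5,32,3.9],0],
    [[-7.5,32,3.9],0],
    [[-7.5,32,3.9],0],
    [[-7.5,32,3.9],0],
    [[-4,32,3.9],0],
    [[-1,32,3.9],0],
    [[0.3,32,3.9],0],
    [[0.95,32,3.9],0],
    [[0.95,32,3.9],0]
  ],
  "fingers": 5
}}

```text
t: 61.8
tcp_pos: [600.1, 344.2, 23.8]
tool_rot: [0.706, 0.046, 0.705, -0.046]
contact_force: [0.0, 0.6, -2.6]
width: 0.67
```

```bash
python3 - <<'E'
from h import *
o=get_obs(); print(np.round(o["tcp_pos"],1),np.round(o["contact_force"],1),o["width"])
p=o["tcp_pos"]
im=snapshot("scene"); c=calibration("scene")
for x,y in ((615,200),(622.9,209)): print(fit(im,c,x,y,44,28,56,cap=60))
for n in "bd": print([(np.round(d["at"]).tolist(),round(d["p"],2)) for d in pinpoint("insert_%s_mid"%n,"scene")][:3])
plan([(p[0],p[1],100,None,1),(560,260,190,None,1)])
E
```

```text
[600.1 344.2  23.8] [ 0.   0.6 -2.6] 0.6697400787889911
(array([608.3 , 189.96, 102.88]), np.float64(11.7))
(array([608.77, 190.07, 101.61]), np.float64(11.7))
[([616.0, 200.0, 28.0], 0.64)]
[([483.0, -105.0, 29.0], 0.6), ([514.0, -202.0, 24.0], 0.19)]
tcp [600.1 344.6  23.3] jaw -7.4 j6 2.22 tilt x [ 0.001  0.001 -1.   ]
2 [[[-7.67,-0.03,0.02],0.0],[[-16.68,-8.89,-2.87],0.0]]
```

```bash
python3 - <<'E'
from h import *
p=get_obs()["tcp_pos"]; plan([(p[0],p[1],100,None,1),(615,201,150,18,1)])
E
```

```text
tcp [600.1 344.6  23.3] jaw -7.4 j6 2.22 tilt x [ 0.001  0.001 -1.   ]
2 [[[-7.67,0.01,0.01],0.0],[[-12.68,-14.04,3.35],-25.4]]
```

Request:
{"api": "carry_out", "payload": {
  "rows": [
    [[0.05,0,0],0],
    [[0.05,0,0],0],
    [[0,0,0],0],
    [[0,0,0],0],
    [[-3,0,0],0],
    [[-7.7,0,0],0],
    [[-7.7,0,0],0],
    [[-12.7,-14,3.4],-25.4],
    [[-12.7,-14,3.4],-25.4],
    [[-12.7,-14,3.4],-25.4],
    [[-12.7,-14,3.4],-25.4],
    [[-12.7,-14,3.4],-25.4],
    [[-12.7,-14,3.4],-25.4],
    [[-12.7,-14,3.4],-25.4],
    [[-12.7,-14,3.4],-25.4]
  ],
  "fingers": 8.5
}}

```text
t: 63.82
tcp_pos: [615.1, 201.8, 149.1]
tool_rot: [0.698, -0.111, 0.698, 0.111]
contact_force: [-0.2, -0.3, 0.2]
width: 0.994
```

```bash
python3 m.py b 615 201 18
```

```text
[615.1 201.8 149.1] [615.85 199.51  16.85] 40.9
[615.1 201.7 149.1] [615.82 199.6   17.2 ] 41.1
[]
tcp [615.2 201.5 149.3] jaw 18.0 j6 1.57 tilt x [-0. -0. -1.]
1 [[[12.93,-0.2,0.0],0.8]]
```

Good fit. I grasp b.

Request:
{"api": "carry_out", "payload": {
  "rows": [
    [[4,-0.2,0],0.8],
    [[8,-0.2,0],0.8],
    [[11.5,-0.2,0],0.8],
    [[12.9,-0.2,0],0.8],
    [[12.9,-0.2,0],0.8],
    [[12.9,-0.2,0],0.8],
    [[12.9,-0.2,0],0.8]
  ]
}}

```text
t: 64.85
tcp_pos: [616.6, 199.7, 21.6]
tool_rot: [0.7, -0.106, 0.698, 0.106]
contact_force: [-0.5, 0.6, 1.2]
width: 0.995
```

Request:
{"api": "carry_out", "payload": {
  "rows": [
    [[0,0,0],0],
    [[0,0,0],0],
    [[0,0,0],0],
    [[0,0,0],0],
    [[0,0,0],0],
    [[0,0,0],0],
    [[-1,0,0],0],
    [[-4,0,0],0],
    [[-10,0,0],0],
    [[-10,0,0],0],
    [[-10,0,0],0],
    [[-10,0,0],0],
    [[-10,0,0],0]
  ],
  "fingers": 5
}}

```text
t: 66.47
tcp_pos: [615.2, 199.2, 119.1]
tool_rot: [0.698, -0.106, 0.7, 0.106]
contact_force: [-0.4, 0.1, -4.8]
width: 0.67
```

```bash
python3 g.py b 36.1 519.9 31.8
```

```text
[615.2 199.2 119.1] [616.33 199.31  17.67] 53.7 [-36.1   -0.26   1.07] jaw 17.2 0.67 [-0.4  0.1 -4.8]
[615.3 199.3 119.4] [616.43 199.39  17.62] 53.7 [-36.1   -0.2    1.03] jaw 17.2 0.67 [ 0.7  0.1 -5.5]
tcp [615.5 199.3 119.6] jaw 17.2 j6 1.58 tilt x [-0.001 -0.    -1.   ]
4 [[[-0.02,-13.16,-14.09],0.0],[[4.58,-13.16,-14.08],0.0],[[6.28,-13.16,-14.08],0.0],[[8.93,-13.16,-14.07],0.0]]
```

Request:
{"api": "carry_out", "payload": {
  "rows": [
    [[0,-3,-3.2],0],
    [[0,-13.2,-14.1],0],
    [[0,-13.2,-14.1],0],
    [[0,-13.2,-14.1],0],
    [[0,-13.2,-14.1],0],
    [[0,-13.2,-14.1],0],
    [[0,-13.2,-14.1],0],
    [[0,-13.2,-14.1],0],
    [[4.6,-13.2,-14.1],0],
    [[4.6,-13.2,-14.1],0],
    [[4.6,-13.2,-14.1],0],
    [[4.6,-13.2,-14.1],0],
    [[5.1,-13.2,-14.1],0],
    [[5.5,-13.2,-14.1],0],
    [[5.8,-13.2,-14.1],0],
    [[6.1,-13.2,-14.1],0],
    [[6.3,-13.2,-14.1],0],
    [[6.3,-13.2,-14.1],0],
    [[6.3,-13.2,-14.1],0]
  ]
}}

```text
t: 68.95
tcp_pos: [520.2, 31.7, 57.4]
tool_rot: [0.699, -0.106, 0.699, 0.106]
contact_force: [1.0, -0.2, -4.9]
width: 0.669
```

Request:
{"api": "carry_out", "payload": {
  "rows": [
    [[0.3,0,0],0],
    [[0.6,0,0],0],
    [[0.9,0,0],0],
    [[1.2,0,0],0],
    [[1.5,0,0],0],
    [[1.8,0,0],0],
    [[2.1,0,0],0],
    [[2.4,0,0],0],
    [[2.6,0,0],0],
    [[2.65,0,0],0],
    [[2.65,0,0],0],
    [[2.65,0,0],0]
  ]
}}

```text
t: 70.45
tcp_pos: [520.2, 31.7, 31.0]
tool_rot: [0.699, -0.106, 0.699, 0.106]
contact_force: [-0.3, 0.8, 3.9]
width: 0.666
```

Request:
{"api": "carry_out", "payload": {
  "rows": [
    [[0,0,0],0],
    [[0,0,0],0],
    [[0,0,0],0],
    [[0,0,0],0],
    [[-1,0,0],0],
    [[-3.4,0,0],0],
    [[-3.4,0,0],0],
    [[-3.4,0,0],0],
    [[-3.4,0,0],0]
  ],
  "fingers": 8.5
}}

```text
t: 71.58
tcp_pos: [519.7, 31.6, 64.3]
tool_rot: [0.699, -0.106, 0.699, 0.106]
contact_force: [0.7, 0.4, -0.1]
width: 0.997
```

```bash
python3 p.py b
```

```text
[519.7  31.6  64.3] jaw 17.199024773366432 [ 0.7  0.4 -0.1]
insert_b_mid [([524.0, 28.0, 69.0], 0.93)]
holder_b_mid []
88 [517.05  52.42  16.77] 17.2 [-23.72  20.66   3.55]
90 [521.31  31.2   15.74] 17.4 [-25.72  -0.87   1.35]
92 [520.9   32.65  15.19] 17.0 [-27.72   0.64   1.38]
```

Request:
{"api": "carry_out", "payload": {
  "rows": [
    [[0,0,0],0],
    [[0,0,0],0],
    [[0,0,0],0],
    [[0,0,0],0],
    [[0,0,0],0],
    [[0,0,0],0],
    [[0,0,0],0],
    [[-0.5,0,0],0],
    [[-1.5,0,0],0],
    [[-3,0,0],0],
    [[-5,0,0],0],
    [[-8,0,0],0],
    [[-8,0,0],0],
    [[-8,0,0],0]
  ],
  "fingers": 3.5
}}

```text
t: 73.47
tcp_pos: [520.1, 31.7, 144.8]
tool_rot: [0.699, -0.106, 0.699, 0.106]
contact_force: [-0.1, -0.4, -2.0]
width: 0.504
```

```bash
python3 e.py b; python3 - <<'E'
from h import *
plan([(514,-240,180,16.5,1)])
E
```

```text
[520.1  31.7 144.8] jaw 17.2 [-0.1 -0.4 -2. ] 0.504
-1 [(np.float64(-14.25), -48), (np.float64(13.75), -33), (np.float64(30.75), -20)]
0.5 [(np.float64(-14.25), -48), (np.float64(13.75), -32), (np.float64(30.75), -21)]
2 [(np.float64(-14.0), -47), (np.float64(-2.75), -8), (np.float64(2.75), 7), (np.float64(13.75), -33), (np.float64(30.75), -20)]
tcp [519.8  31.6 144.4] jaw 17.2 j6 1.33 tilt x [-0.001 -0.    -1.   ]
1 [[[-3.56,-25.77,-8.59],0.7]]
```

Request:
{"api": "carry_out", "payload": {
  "rows": [
    [[-3.6,-6,-2],0.7],
    [[-3.6,-25.8,-8.6],0.7],
    [[-3.6,-25.8,-8.6],0.7],
    [[-3.6,-25.8,-8.6],0.7],
    [[-3.6,-25.8,-8.6],0.7],
    [[-3.6,-25.8,-8.6],0.7],
    [[-3.6,-25.8,-8.6],0.7],
    [[-3.6,-25.8,-8.6],0.7],
    [[-3.6,-25.8,-8.6],0.7],
    [[-3.6,-25.8,-8.6],0.7],
    [[-3.6,-25.8,-8.6],0.7],
    [[-3.6,-25.8,-8.6],0.7]
  ]
}}

```text
t: 75.03
tcp_pos: [514.3, -240.2, 180.8]
tool_rot: [0.7, -0.101, 0.7, 0.101]
contact_force: [-0.3, 0.5, -1.7]
width: 0.504
```

```bash
python3 k.py 2 acd; python3 e.py b
```

```text
[ 514.3 -240.2  180.8] 16.499474521689738
1 (array([ 493.21, -136.73,   16.53]), np.float64(31.1))
1.5 (array([ 493.67, -138.05,   16.41]), np.float64(39.0))
a [ 513.41 -202.27   16.64] 30.7 along -54.66811660742986 across 0.8692103292399481
c [ 494.52 -142.2    16.11] 57.2 along 8.29323472755967 across -0.1820927060555663
d [ 485.75 -113.68   16.82] 43.8 along 38.12958813905394 across -0.4908241498937326
[ 514.3 -240.2  180.8] jaw 16.5 [-0.6  0.2 -1.4] 0.499
-1 [(np.float64(-14.75), -45), (np.float64(13.75), -32), (np.float64(30.5), 37)]
0.5 [(np.float64(-14.75), -45), (np.float64(13.5), -31), (np.float64(30.5), 36)]
2 [(np.float64(-14.75), -46), (np.float64(13.5), -30), (np.float64(30.5), 36)]
```

View pics/k_2.png

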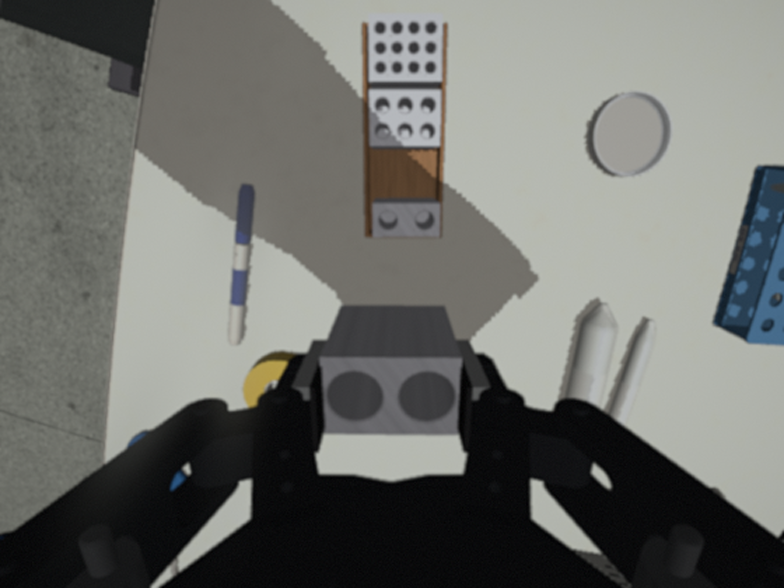

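Inserts d, c and a stand in the carton, with a clear gap of about 35 mm between c and a for b (rows 147–200). I place b.

```bash
python3 - <<'E'
from h import *
p=slot(-25.6); plan([(*p,110,CY,1),(*p,26.8,CY,1)])
E
```

```text
tcp [ 514.3 -240.3  180.8] jaw 16.5 j6 0.85 tilt x [ 0. -0. -1.]
2 [[[7.08,6.58,0.91],-0.0],[[15.4,6.58,0.91],-0.0]]
```

Request:
{"api": "carry_out", "payload": {
  "rows": [
    [[3,6.58,0.9],0],
    [[7.1,6.58,0.9],0],
    [[7.1,6.58,0.9],0],
    [[7.1,6.58,0.9],0],
    [[7.1,6.58,0.9],0],
    [[9.5,6.58,0.9],0],
    [[9.5,6.58,0.9],0],
    [[9.5,6.58,0.9],0],
    [[10.5,6.58,0.9],0],
    [[11.3,6.58,0.9],0],
    [[12,6.58,0.9],0],
    [[12.7,6.58,0.9],0],
    [[13.3,6.58,0.9],0],
    [[13.9,6.58,0.9],0],
    [[14.4,6.58,0.9],0],
    [[14.8,6.58,0.9],0],
    [[15.1,6.58,0.9],0],
    [[15.3,6.58,0.9],0],
    [[15.4,6.58,0.9],0],
    [[15.4,6.58,0.9],0]
  ]
}}

```text
t: 77.62
tcp_pos: [504.3, -174.6, 26.8]
tool_rot: [0.7, -0.101, 0.7, 0.101]
contact_force: [0.5, -0.7, -2.0]
width: 0.504
```

```bash
python3 - <<'E'
from h import *
o=get_obs(); print(np.round(o["tcp_pos"],1),np.round(o["contact_force"],1))
p=o["tcp_pos"]
plan([(p[0],p[1],105,None,1),(520,31.7,105,17.2,1),(520,31.7,32.5,17.2,1)])
E
```

```text
[ 504.3 -174.6   26.8] [ 0.5 -0.7 -2. ]
tcp [ 504.3 -174.6   26.8] jaw 16.5 j6 0.95 tilt x [ 0. -0. -1.]
3 [[[-7.82,0.0,0.0],0.0],[[-7.82,19.33,7.37],-0.7],[[-0.57,19.34,7.37],-0.7]]
```

Request:
{"api": "carry_out", "payload": {
  "rows": [
    [[0.1,0,0],0],
    [[0.1,0,0],0],
    [[0.1,0,0],0],
    [[0.1,0,0],0],
    [[-3,0,0],0],
    [[-7.8,0,0],0],
    [[-7.8,0,0],0],
    [[-7.8,0,0],0],
    [[-7.8,19.3,7.4],-0.7],
    [[-7.8,19.3,7.4],-0.7],
    [[-7.8,19.3,7.4],-0.7],
    [[-7.8,19.3,7.4],-0.7],
    [[-7.8,19.3,7.4],-0.7],
    [[-7.8,19.3,7.4],-0.7],
    [[-7.8,19.3,7.4],-0.7],
    [[-4,19.3,7.4],-0.7],
    [[-0.6,19.3,7.4],-0.7],
    [[-0.6,19.3,7.4],-0.7],
    [[-0.6,19.3,7.4],-0.7]
  ],
  "fingers": 8.5
}}

```text
t: 80.0
tcp_pos: [521.1, 31.0, 34.0]
tool_rot: [0.7, -0.106, 0.699, 0.105]
contact_force: [-0.5, 0.1, 0.5]
width: 0.992
```

```bash
python3 - <<'E'
from h import *
plan([(616,199.5,100,None,1),(616,199.5,23,None,1)])
E
```

```text
tcp [521.1  31.   34. ] jaw 17.2 j6 1.33 tilt x [ 0.001  0.    -1.   ]
2 [[[-6.59,13.3,14.05],0.0],[[1.11,13.3,14.04],0.0]]
```

Request:
{"api": "carry_out", "payload": {
  "rows": [
    [[0,0,0],0],
    [[0,0,0],0],
    [[0,0,0],0],
    [[0,0,0],0],
    [[0,0,0],0],
    [[0,0,0],0],
    [[-2,0,0],0],
    [[-7.5,0,0],0],
    [[-7.5,2,2.1],0],
    [[-7.5,13.3,14],0],
    [[-7.5,13.3,14],0],
    [[-7.5,13.3,14],0],
    [[-7.5,13.3,14],0],
    [[-7.5,13.3,14],0],
    [[-4,13.3,14],0],
    [[-1,13.3,14],0],
    [[0.3,13.3,14],0],
    [[0.95,13.3,14],0],
    [[0.95,13.3,14],0],
    [[0.95,13.3,14],0]
  ],
  "fingers": 5
}}

```text
t: 82.5
tcp_pos: [615.4, 199.9, 24.3]
tool_rot: [0.7, -0.106, 0.699, 0.106]
contact_force: [0.1, 0.9, -3.9]
width: 0.671
```

Request:
{"api": "carry_out", "payload": {
  "rows": [
    [[0.05,0,0],0],
    [[0.05,0,0],0],
    [[0,0,0],0],
    [[0,0,0],0],
    [[-3,0,0],0],
    [[-9,0,0],0],
    [[-16,0,0],0],
    [[-16,0,0],0],
    [[-16,0,0],0],
    [[-16,0,0],0],
    [[-16,0,0],0]
  ],
  "fingers": 8.5
}}

```text
t: 83.88
tcp_pos: [614.2, 199.7, 181.9]
tool_rot: [0.698, -0.106, 0.7, 0.106]
contact_force: [-1.2, -0.1, -0.4]
width: 0.997
```

```bash
python3 - <<'E'
from h import *
o=get_obs(); print(round(o["t"],1),np.round(o["tcp_pos"],1),np.round(o["contact_force"],1),o["width"])
im=snapshot("scene"); save(im[110:350,150:420],"fin.png",2.4)
for n in ("holder_a_mid","insert_a_mid","insert_b_mid","insert_c_mid","insert_d_mid","carton","timer","dish","marker","tape_roll"):
    print(n,[(np.round(d["at"]).tolist(),round(d["p"],2)) for d in pinpoint(n,"scene")])
E
```

```text
83.9 [614.2 199.7 181.9] [-1.2 -0.1 -0.4] 0.9966587210944836
holder_a_mid [([597.0, 347.0, 30.0], 0.74)]
insert_a_mid [([514.0, -199.0, 25.0], 0.85), ([359.0, 238.0, 25.0], 0.66)]
insert_b_mid [([506.0, -174.0, 26.0], 0.81)]
insert_c_mid [([495.0, -140.0, 26.0], 0.75), ([384.0, 120.0, -1.0], 0.21)]
insert_d_mid [([485.0, -104.0, 31.0], 0.88)]
carton [([498.0, -150.0, 2.0], 0.89), ([516.0, 33.0, 40.0], 0.72)]
timer [([381.0, 121.0, 0.0], 0.91), ([505.0, -177.0, 26.0], 0.26)]
dish [([658.0, -101.0, -2.0], 0.54)]
marker [([404.0, -278.0, -2.0], 0.86), ([498.0, -149.0, 3.0], 0.57)]
tape_roll [([457.0, -379.0, -3.0], 0.91)]
```

View pics/fin.png

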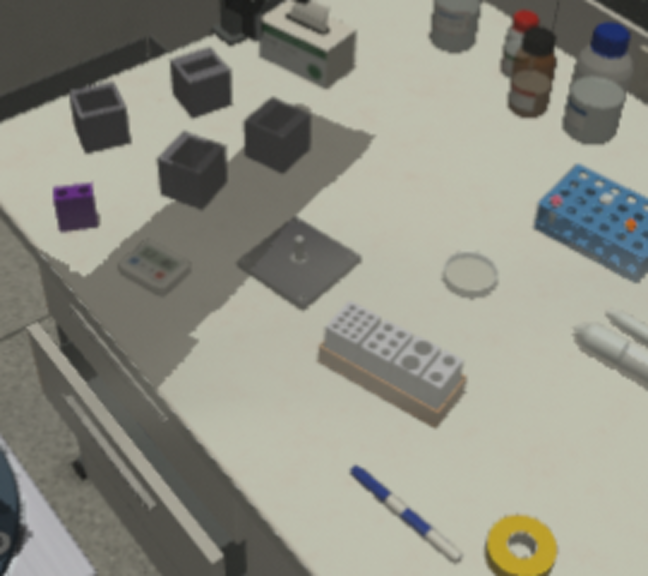

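The picture shows all four inserts upright in the carton at about (393,345). The four empty holders stand on the worktop clear of the plate, and the bystanders have not moved. I hand in.

```bash
python3 -c "
from station import *
print(finish_job())"
```

```text
the job is handed in; nothing more can be done
None
```

All four inserts were present. I set each holder over the post, pulled its insert out and stood it in the carton in the order d, c, b, a. The job was handed in at about 84 s, with no verdict reported.

**Last checks**
- **Inserts:** the final scene picture shows all four upright inside the carton. The detectors put their centres at about 25–31 mm high, against an expected 28 mm.
- **Carton:** it has not moved.
- **Holders:** all four are empty, upright and on the worktop, clear of the base plate.
- **Bystanders:** the timer, dish, marker and tape roll all read within about 3 mm of where they started.
- **Robot:** the gripper is open and about 180 mm above the worktop, touching nothing.

**What disagreed or went unplanned**
- **Carton reading:** one wrist view suggested the carton had shifted about 4 mm. A second view showed it had not: I had mistaken the foot of its wall for the rim.
- **Wrist fits of the held inserts and of d in the carton:** some automatic outline fits were unreliable, including one for d already in the carton. For the held inserts I used corner or edge measurements instead.
- **First seating, holder c:** it pressed on the plate with about 31 N, plus 14 N sideways. The other three seated with almost no force.
- **Holder c moved:** after I had put it back, it was found about 38 mm from where I left it, still standing upright. I took this to be the announced knock and left it there.

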